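# Assemble the bean-grading sieve stack on the shaker

## Task

Put the bean-grading sieves together on the receiving pan of the shaker: from bottom to top the fine sieve, the medium sieve, the coarse sieve, and the lid to close the stack. Each part must be fully seated in the one below, level and let go; leave the bowls and the glass where they stand.

Things in the scene. Friction and masses are not known exactly. Their poses are not given: they have to be found in the camera images.
- shaker: Fixed round grey shaker, drum 110 mm across, 30 mm high, small black knob on its side. On its centre stands the receiving pan, part of it: a steel cup with a plain floor without holes, outside 60 mm, bore 54 mm, rim 56 mm above the counter. Origin: centre of the underside, on the counter; z up along the axis of the pan.
- sieve_fine: The fine, lowest sieve: loose steel cup standing upright, outside 60 mm, bore 54 mm, rim 28 mm above its origin; the floor (10 mm up) has many small holes of 2.6 mm. 140 g. Its foot, a spigot 50 mm wide, 6 mm deep, chamfered, fits the 54 mm bore below until the shoulder, 6 mm up, rests on the rim there. Origin: centre of the spigot's underside; z up. Seated, it raises the stack by 22 mm.
- sieve_medium: The medium, middle-height sieve: loose steel cup standing upright, outside 60 mm, bore 54 mm, rim 38 mm above its origin; the floor (10 mm up) has holes of 6 mm. 160 g. Its foot, a spigot 50 mm wide, 6 mm deep, chamfered, fits the 54 mm bore below until the shoulder, 6 mm up, rests on the rim there. Origin: centre of the spigot's underside; z up. Seated, it raises the stack by 32 mm.
- sieve_coarse: The coarse, tallest sieve: loose steel cup standing upright, outside 60 mm, bore 54 mm, rim 50 mm above its origin; the floor (10 mm up) has seven large holes of 14.5 mm. 190 g. Its foot, a spigot 50 mm wide, 6 mm deep, chamfered, fits the 54 mm bore below until the shoulder, 6 mm up, rests on the rim there. Origin: centre of the spigot's underside; z up. Seated, it raises the stack by 44 mm.
- sieve_lid: The lid: loose solid steel disc 60 mm across, from 6 to 12 mm above its origin, with a black knob 20 mm wide on its centre up to 34 mm. 130 g. Its foot, a spigot 50 mm wide, 6 mm deep, chamfered, fits the 54 mm bore below until the shoulder, 6 mm up, rests on the rim there. Origin: centre of the spigot's underside; z up.
- bowl_a: Bystander, not part of the job: loose white bowl, 92 mm across, 62 mm high. Origin: centre of its underside.
- bowl_b: Bystander, not part of the job: loose white bowl, 92 mm across, 62 mm high. Origin: centre of its underside.
- glass: Bystander, not part of the job: loose clear drinking glass, 80 mm across, 91 mm high. Origin: centre of its underside.
There are look-alikes about, which are no part of the job. What is shaped like the sieve_medium but pink is not meant.

How it is judged:
By the outcome, as a careful person would: the job done as asked, in the order asked, and still so for the second after the job is handed in, with the robot touching nothing.
It also fails if it takes over 128 s, if anything falls off the work surface, if the arm or the gripper's body presses on something with over 40 N, if the wrist force passes 120 N, or if a joint passes its speed limit or range.

## Robot

A 7-joint arm with a two-finger parallel gripper is mounted at the origin on a cart in front of the work surface, level with it; the furniture and walls round the work are solid. World frame = base frame: x ahead of the robot, y to its left, z up, the work surface at z = 0. Lengths are in m, angles in rad, forces in N, time in s.
With the tool pointing down it reaches from about 0.4 to 0.875 m from the base axis. Payload 19.3 kg.
Tool frame: the origin (TCP) lies between the finger pads; the fingertips stand 17 mm ahead of it and the grasp point (between the pads) lies 2 mm behind it (bot.tips_ahead is the z of the fingertips in the tool frame, in m); z points along the fingers, y is the direction in which the jaws open and shut (so a half turn about z gives the same grasp; the last joint's range is limited). The gripper opens to 85 mm and grips with 20 to 120 N. Pads are 22 mm wide; open, the fingers measure 114 mm over their backs; the gripper's body (76 mm by 85 mm) begins 54 mm behind the grasp point. The pads swing forward as they close: fully open they stand 13 mm farther back than shut.
Start: joints at [-1.393, 0.521, -0.036, 1.599, 0.021, 1.021, -0.113], TCP at [0.153, 0.606, 0.248] pointing down, gripper open.
Joint ranges: [-2.91, 2.91], [-0.3, 2.13], [-1.5, 1.42], [0.17, 2.43], [-1.26, 4.41], [0.16, 1.93], [-2.52, 2.52]. Speed limits (rad/s): [1.89, 1.89, 2.39, 2.39, 3.01, 3.01, 3.01].

## Interface

Orientations are given as [roll, pitch, yaw] about the fixed x, y, z axes, in that order (R = Rz(yaw) Ry(pitch) Rx(roll)).
In Python, from workcell import telemetry, cams, job, bot gives the robot as it stands.
- The arm moves only by the tool arm_command, never from a script. Its argument "deltas" is a list of rows, each a list of 7 numbers: the opening, from -1 (shut) to 1 (fully open), so that 0 is half open, then the shift along the tool's x, y, z normalised to -1 to 1, where 1 is 150 mm, then the turn, a rotation vector about the tool's x, y, z normalised to -1 to 1, where 1 is 45 degrees. In form: [[hand, tx, ty, tz, rx, ry, rz], ...]. A call has 1 to 8 rows; each row is the pose to reach, as a shift and turn from the pose commanded when the call began, along the tool's axes at that moment; what a row does not reach only later rows make up. A row lasts 1/8 s, in which the tool goes at most 62.5 mm and 10.7 degrees, less where a joint would pass 70% of its speed; a pose out of reach is approached as far as the arm can. A call with a number of a shift or a turn outside -1 to 1 is refused whole. A call with a gripper value outside its range is refused whole. The fingers move at their own pace and stop on an object; "newtons" is the grip in N (left out, the last holds). Time passes only in rows, so rows that repeat a pose let the fingers close. It gives the time, the measured TCP pose, the force and the opening at its end, in the units of the state.
- telemetry.observe(): the state, without advancing time (a new reading comes with each control period).
- cams.grab_frame(name): name is "scene" or "top"; returns the picture (480x640x3 uint8, blue, green, red); there is no depth.
- cams.get_calibration(name): a dict with "fx", "fy", "cx", "cy" (pixels), "R" (3x3) and "t" (3): a world point X has camera coordinates R X + t. Camera axes: x right, y down, z forward; pixel columns grow to the right and rows downward; lengths in m; the calibration is good to about 2 mm. A picture is of the moment at which its call begins. get_calibration takes no time and is no camera call.
- job.job_done(): hands the job in, once; it reports no verdict.
The state is a dict: "clock": time; "qpos": joint angles; "qd": joint speeds; "joint_efforts": joint torques, N m; "position": TCP position; "tool_rot": TCP orientation; "force": force on the tool from outside, world axes, zero at the start; "moment": the same for the moment, N m; "grip_width": finger opening in m.
Only numpy, scipy, OpenCV 4.12 (cv2) and the standard library are available. Lean on these libraries where they do the work, as an engineer would, in place of code of your own. Each camera call takes 0.05 s, during which the arm holds its last target.

## Working session

There is one attempt and no reset: what is moved stays moved. The work goes in short steps, Python scripts to look and compute and a tool call to move; the robot and the scene stay as the last step left them, time stands still between calls to the robot, and variables do not carry over. Pictures are saved under pics/ and viewed, and the job is handed in when it is done.

Besides the shell and the picture viewer there is one more tool, called after "Emit:" by a JSON object that holds its "name" and its "arguments". arm_command: Moves the arm, as the interface text tells. Its arguments: {"type":"object","properties":{"deltas":{"type":"array","items":{"type":"array","items":{"type":"number"}}},"newtons":{"type":"number"}},"required":["deltas"]}

```bash
ls; mkdir -p pics; python3 - <<'E'
from workcell import telemetry,cams,job,bot
import cv2
print(telemetry.observe(), bot.tips_ahead)
for n in("scene","top"):
    cv2.imwrite(f"pics/{n}0.png",cams.grab_frame(n)); c=cams.get_calibration(n); print(n,c)
E
```

```text
pics
{'clock': 0.0, 'qpos': array([-1.39319943,  0.52199423, -0.03634385,  1.60002169,  0.02121137,
        1.02108794, -0.11279591]), 'qd': array([ 8.06048436e-05,  2.36730943e-04, -1.58757548e-03, -5.95690213e-04,
        7.16034159e-04,  8.56588711e-04, -1.82618644e-03]), 'joint_efforts': array([-1.98527996e-03, -9.27097178e+01,  1.97877042e+00, -3.69920325e+01,
        1.77738396e-02,  8.09997349e-03,  1.55578709e-05]), 'position': array([0.15324234, 0.60558861, 0.24773296]), 'tool_rot': array([-3.14046985e+00,  8.20917234e-05,  2.89381038e+00]), 'force': array([ 0.61652581, -0.0039613 , -0.44404534]), 'moment': array([-0.03904581,  0.0045128 , -0.03433792]), 'grip_width': 0.08532292682918513} 0.017
scene {'fx': 560.2318774771686, 'fy': 560.2318774771686, 'cx': 311.02115996331423, 'cy': 237.71898939403908, 'R': array([[ 0.68325843, -0.73012001,  0.00909357],
       [-0.519047  , -0.49441684, -0.69723899],
       [ 0.51356415,  0.47167442, -0.71678107]]), 't': array([-0.40966376,  0.28461615,  1.41618597])}
top {'fx': 497.11609754666654, 'fy': 497.11609754666654, 'cx': 323.64671685372036, 'cy': 231.1992915191446, 'R': array([[-0.04015854, -0.99918658,  0.00367009],
       [-0.97298252,  0.03826906, -0.22768507],
       [ 0.22735941, -0.01271444, -0.97372791]]), 't': array([-0.0230267 ,  0.53988464,  1.05739781])}
```

View pics/scene0.png

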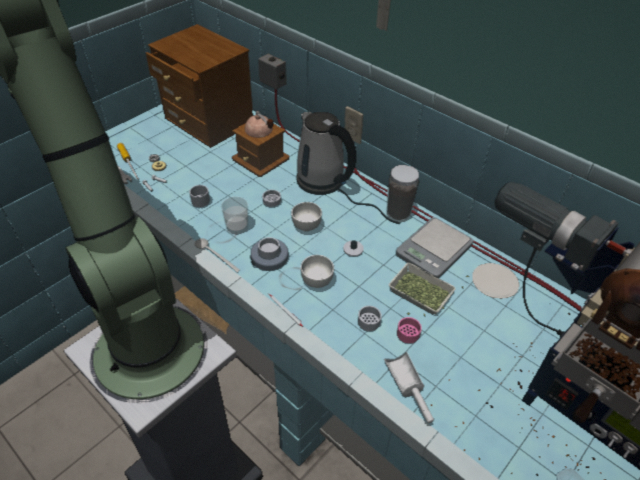

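View pics/top0.png

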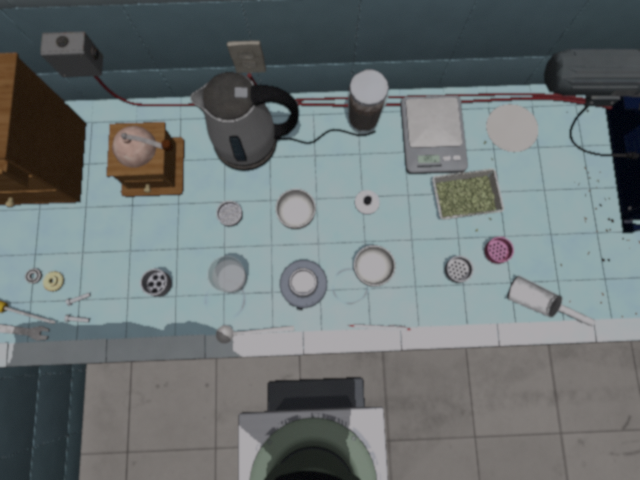

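The two views show these things. Pixels are from the top picture unless noted:
- **Coarse candidate:** (156,282), cup with large holes.
- **Fine candidate:** (230,213), small cup.
- **Medium candidates:** grey cup with holes at (458,269), and the pink look-alike at (499,250), which is not meant.
- **Lid:** (367,202), disc with a black knob. The rings at (34,275) and (54,281) are clutter.
- **Shaker:** (303,283).
- **Bystanders:** bowls at (296,209) and (373,265), glass at (228,274).

Next I'll check close crops.

```bash
python3 - <<'E'
import cv2,numpy as np
t=cv2.imread("pics/top0.png");s=cv2.imread("pics/scene0.png")
def c(im,u,v): return cv2.resize(im[v-26:v+26,u-26:u+26],(200,200),interpolation=cv2.INTER_CUBIC)
T=[(156,282),(230,213),(458,269),(367,202)]
S=[(200,196),(272,198),(369,318),(353,247)]
a=np.hstack([c(t,*p) for p in T]);b=np.hstack([c(s,*p) for p in S])
d=np.hstack([c(t,303,283),c(s,269,252),c(t,499,250),c(t,228,274)])
cv2.imwrite("pics/crop0.png",np.vstack([a,b,d]))
E
```

```text
(no output)
```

View pics/crop0.png

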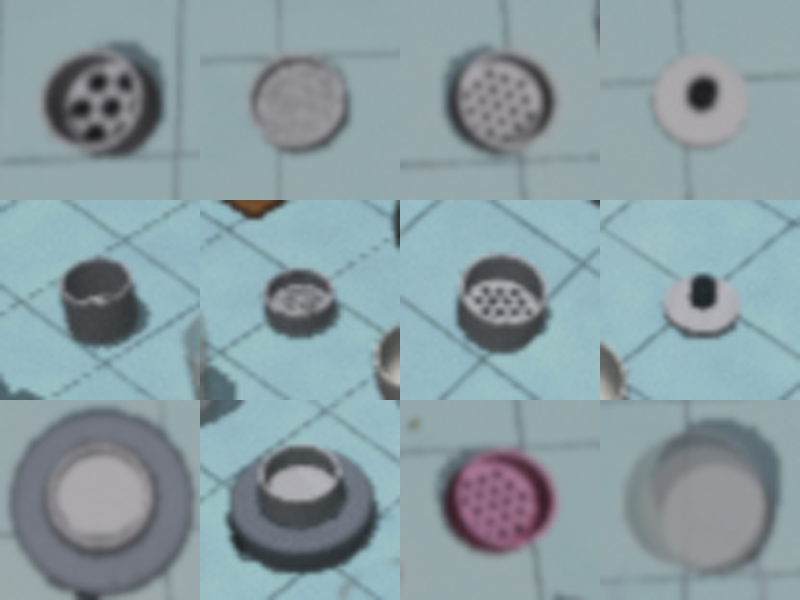

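The crops confirm the choice. The cup at (156,282) has a few large holes, so it is coarse. (230,213) is low with fine holes, (458,269) is grey with mid-size holes, and (499,250) is pink and excluded. (367,202) is the lid and (303,283) the shaker with its pan. Now I'll measure positions.

```bash
cat > h.py <<'E'
import numpy as np,cv2
from workcell import cams,telemetry
C={n:cams.get_calibration(n) for n in("scene","top")}
def ray(n,u,v,z):
    c=C[n];d=c["R"].T@np.array([(u-c["cx"])/c["fx"],(v-c["cy"])/c["fy"],1]);o=-c["R"].T@c["t"]
    return o+d*(z-o[2])/d[2]
def proj(n,X):
    c=C[n];p=c["R"]@np.array(X)+c["t"];return np.array([c["fx"]*p[0]/p[2]+c["cx"],c["fy"]*p[1]/p[2]+c["cy"]])
def mask(im):
    # teal counter: blue/green well above red; grey/black things: little chroma
    b,g,r=[im[...,i].astype(int) for i in range(3)]
    return ((np.maximum(b,g)-r)<0.17*np.maximum(b,g)).astype(np.uint8)*255
def blob(n,im,u,v,w=32):
    m=mask(im)[v-w:v+w,u-w:u+w]
    m=cv2.morphologyEx(m,cv2.MORPH_CLOSE,np.ones((3,3)))
    cs,_=cv2.findContours(m,cv2.RETR_EXTERNAL,cv2.CHAIN_APPROX_NONE)
    c=max(cs,key=cv2.contourArea); 
    h=cv2.convexHull(c)[:,0,:]+[u-w,v-w]
    return h,m
E
python3 - <<'E'
from h import *
t=cv2.imread("pics/top0.png");s=cv2.imread("pics/scene0.png")
for n in C: print(n,"cam at",-C[n]["R"].T@C[n]["t"])
L=dict(coarse=((156,282),(200,196),50),fine=((230,213),(272,198),28),med=((458,269),(369,318),38),lid=((367,202),(353,247),12))
rows=[]
for k,(pt,ps,hh) in L.items():
    r=[]
    for n,im,p in(("top",t,pt),("scene",s,ps)):
        h,m=blob(n,im,*p); x0,y0=h.min(0);x1,y1=h.max(0)
        uv=((x0+x1)/2,(y0+y1)/2); X=ray(n,*uv,(hh+6)/2000)
        print(k,n,(x0,y0,x1,y1),X.round(4)); mm=cv2.cvtColor(m,cv2.COLOR_GRAY2BGR)
        r.append(cv2.resize(np.vstack([im[p[1]-32:p[1]+32,p[0]-32:p[0]+32],mm]),None,fx=3,fy=3)[:, :192])
    rows+=r
v=np.hstack(rows[:4]);w=np.hstack(rows[4:]);
cv2.imwrite("pics/m0.png",cv2.resize(np.vstack([v,w]),(600,600)))
E
```

```text
scene cam at [-0.29966698 -0.82636339  1.21726608]
top cam at [ 0.28396425 -0.03022463  1.15262594]
coarse top (np.int64(124), np.int64(250), np.int64(187), np.int64(313)) [0.4445 0.3407 0.028 ]
coarse scene (np.int64(189), np.int64(185), np.int64(208), np.int64(206)) [0.4421 0.3442 0.028 ]
fine top (np.int64(198), np.int64(181), np.int64(261), np.int64(244)) [0.6033 0.1756 0.017 ]
fine scene (np.int64(291), np.int64(202), np.int64(303), np.int64(229)) [0.6006 0.0608 0.017 ]
med top (np.int64(426), np.int64(237), np.int64(489), np.int64(300)) [ 0.4479 -0.3488  0.022 ]
med scene (np.int64(358), np.int64(306), np.int64(381), np.int64(330)) [ 0.4483 -0.3507  0.022 ]
lid top (np.int64(335), np.int64(170), np.int64(398), np.int64(233)) [ 0.62   -0.1507  0.009 ]
lid scene (np.int64(321), np.int64(255), np.int64(333), np.int64(278)) [ 0.5136 -0.1431  0.009 ]
```

View pics/m0.png

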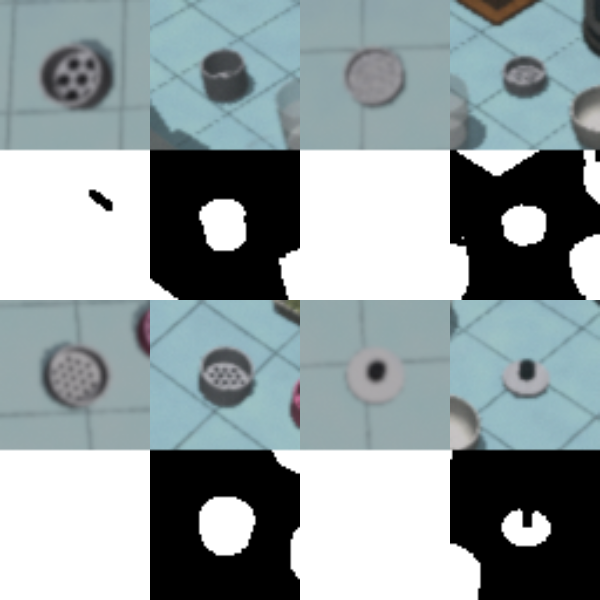

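```bash
cat >> h.py <<'E'
def blob(n,im,u,v,w=24,up=4):
    c=im[v-w:v+w,u-w:u+w]
    c=cv2.resize(c,None,fx=up,fy=up,interpolation=cv2.INTER_CUBIC).astype(float)
    mx=c.max(2)+1; q=np.clip(255*(mx-c[...,2])/mx*2.5,0,255).astype(np.uint8)
    th,m=cv2.threshold(q,0,255,cv2.THRESH_BINARY_INV|cv2.THRESH_OTSU)
    m=cv2.morphologyEx(m,cv2.MORPH_OPEN,np.ones((5,5)));m=cv2.morphologyEx(m,cv2.MORPH_CLOSE,np.ones((13,13)))
    N,lab=cv2.connectedComponents(m); k=np.bincount(lab[w*up-20:w*up+20,w*up-20:w*up+20].ravel(),minlength=N);k[0]=0;k=k.argmax()
    m=(lab==k).astype(np.uint8)*255
    cs,_=cv2.findContours(m,cv2.RETR_EXTERNAL,cv2.CHAIN_APPROX_NONE)
    h=cv2.convexHull(max(cs,key=cv2.contourArea))[:,0,:]
    o=c.astype(np.uint8).copy();cv2.polylines(o,[h.reshape(-1,1,2)],True,(0,0,255),1)
    return (h+.5)/up-.5+[u-w,v-w],o
E
cat > m.py <<'E'
from h import *
t=cv2.imread("pics/top0.png");s=cv2.imread("pics/scene0.png")
L=dict(coarse=((156,282),(200,196),50),fine=((230,213),(272,198),28),med=((458,269),(369,318),38),lid=((367,202),(353,247),12),shaker=((303,283),(269,252),30))
rows=[]
for k,(pt,ps,hh) in L.items():
    for n,im,p in(("top",t,pt),("scene",s,ps)):
        h,o=blob(n,im,*p,w=32 if k=="shaker" else 24); x0,y0=h.min(0);x1,y1=h.max(0)
        uv=((x0+x1)/2,(y0+y1)/2); zb=0 if k=="shaker" else 6
        X=ray(n,*uv,(hh+zb)/2000)
        print(k,n,np.round((x0,y0,x1,y1),1),X.round(4)); 
        rows.append(cv2.resize(o,(190,190)))
cv2.imwrite("pics/m1.png",np.vstack([np.hstack(rows[0:4]),np.hstack(rows[4:8]),np.hstack(rows[8:10]+rows[8:10])]))
E
python3 m.py
```

```text
coarse top [139.1 268.4 170.1 295.6] [0.4435 0.3426 0.028 ]
coarse scene [188.9 184.6 208.6 206.4] [0.4427 0.3436 0.028 ]
fine top [216.1 200.1 241.4 225.4] [0.6027 0.1774 0.017 ]
fine scene [262.1 189.6 280.1 206.1] [0.6022 0.178  0.017 ]
med top [445.6 255.6 473.1 281.9] [ 0.4472 -0.353   0.022 ]
med scene [357.9 305.4 380.9 330.1] [ 0.4487 -0.35    0.022 ]
lid top [354.4 189.9 378.9 213.6] [ 0.6194 -0.151   0.009 ]
lid scene [343.1 240.6 362.9 255.4] [ 0.6207 -0.1502  0.009 ]
shaker top [288.6 267.6 316.9 295.6] [0.4327 0.0076 0.015 ]
shaker scene [251.1 236.6 286.1 265.4] [0.4367 0.0175 0.015 ]
```

View pics/m1.png

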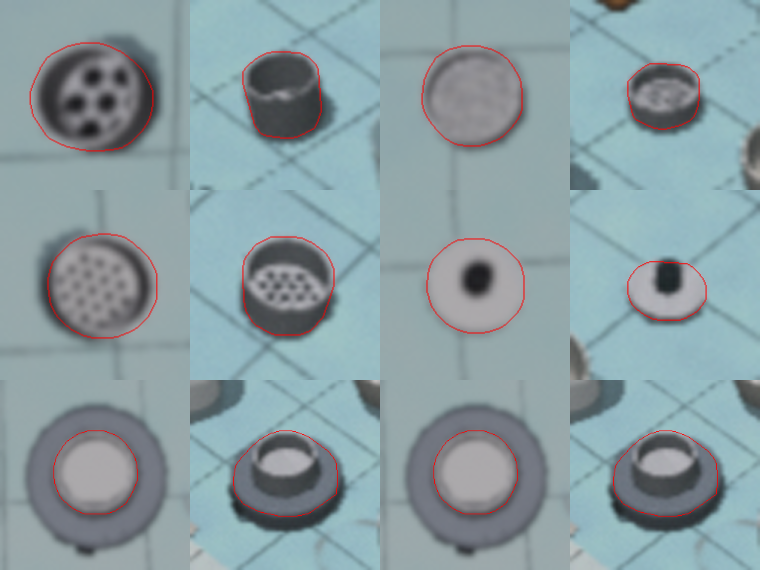

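```bash
python3 - <<'E'
from h import *
for z in(.043,.05,.056): print(z,ray("top",302.75,281.6,z).round(4))
t=cv2.imread("pics/top0.png");s=cv2.imread("pics/scene0.png")
X=ray("top",302.75,281.6,.050)[:2]
A=np.linspace(0,2*np.pi,60)
out=[]
for n,im,p in(("top",t,(303,283)),("scene",s,(269,252))):
    w=30;o=cv2.resize(im[p[1]-w:p[1]+w,p[0]-w:p[0]+w],(390,390),interpolation=cv2.INTER_CUBIC);f=390/60
    for r,z,c in((.03,.056,(0,0,255)),(.055,.03,(0,255,0)),(.055,.0,(255,0,0))):
        q=np.array([proj(n,[X[0]+r*np.cos(a),X[1]+r*np.sin(a),z]) for a in A])
        q=(q-np.array(p)+w+.5)*f-.5
        cv2.polylines(o,[q.astype(int).reshape(-1,1,2)],True,c,1)
    out.append(o)
cv2.imwrite("pics/sh.png",np.hstack(out))
E
```

```text
0.043 [0.4291 0.0067 0.043 ]
0.05 [0.4282 0.0065 0.05  ]
0.056 [0.4274 0.0063 0.056 ]
```

View pics/sh.png

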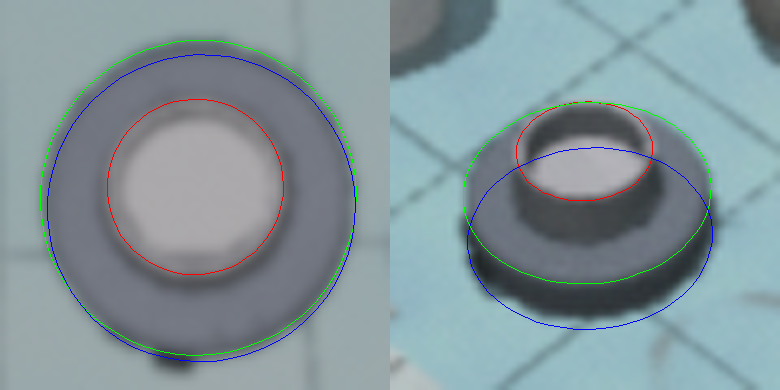

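```bash
python3 - <<'E'
from h import *
t=cv2.imread("pics/top0.png");s=cv2.imread("pics/scene0.png")
out=[]
for n,im,p in(("top",t,(303,283)),("scene",s,(269,252))):
    w=30;c=cv2.resize(im[p[1]-w:p[1]+w,p[0]-w:p[0]+w],(360,360),interpolation=cv2.INTER_CUBIC);f=6
    g=c[...,1].astype(int)-c[...,2]  # teal: green > red ; drum: about equal
    q=np.clip(g*4+60,0,255).astype(np.uint8)
    th,m=cv2.threshold(q,0,255,cv2.THRESH_BINARY_INV|cv2.THRESH_OTSU)
    m=cv2.morphologyEx(m,cv2.MORPH_OPEN,np.ones((25,25)))
    cs,_=cv2.findContours(m,cv2.RETR_EXTERNAL,cv2.CHAIN_APPROX_NONE);k=max(cs,key=cv2.contourArea)
    e=cv2.fitEllipse(k);h=k[:,0,:];bb=np.array([h.min(0),h.max(0)])
    toim=lambda a:(np.array(a)+.5)/f-.5+np.array(p)-w
    print(n,toim(e[0]),np.array(e[1])/f,toim(bb),[ray(n,*toim(bb).mean(0),z).round(4) for z in(.015,)])
    print('   ell center', ray(n,*toim(e[0]),.02).round(4))
    o=c.copy();cv2.drawContours(o,[k],-1,(0,0,255),1)
    gg=cv2.cvtColor(c,cv2.COLOR_BGR2GRAY)
    out+=[o]
cv2.imwrite("pics/sh2.png",np.hstack(out))
for n,P in(("scene",(.4305,.0063)),("top",(.4305,.0063))):
  pass
E
```

```text
top [303.03875732 283.83531189] [46.12266032 48.02182515] [[280.08333333 260.08333333]
 [325.91666667 308.75      ]] [array([0.4263, 0.0072, 0.015 ])]
   ell center [0.427 0.007 0.02 ]
scene [268.95559438 254.03606415] [33.37663778 38.68687948] [[250.41666667 237.08333333]
 [288.08333333 270.25      ]] [array([0.4306, 0.0086, 0.015 ])]
   ell center [0.426  0.0047 0.02  ]
```

View pics/sh2.png

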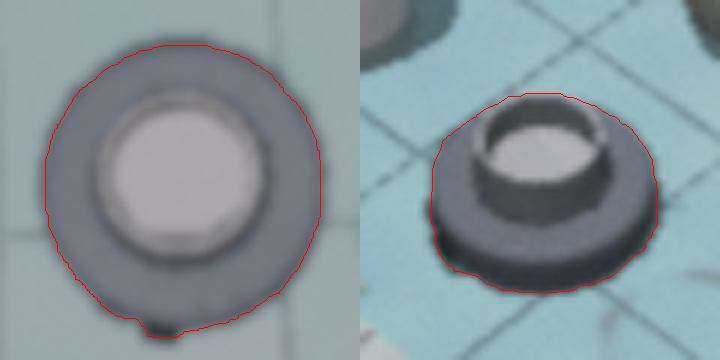

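```bash
cat > p.py <<'E'
# usage: p.py x y z yaw : total remaining in tool units (from measured pose)
import sys
from h import *
from scipy.spatial.transform import Rotation as R
o=telemetry.observe()
x,y,z,yaw=map(float,sys.argv[1:5])
T=R.from_euler("xyz",o["tool_rot"]);G=R.from_euler("xyz",[np.pi,0,yaw])
d=T.inv().apply(np.array([x,y,z])-o["position"])/.15
r=(T.inv()*G).as_rotvec()/(np.pi/4)
print("t",o["clock"],"pos",o["position"].round(4),"rot",o["tool_rot"].round(4),"F",o["force"].round(1),"w",round(o["grip_width"],4))
print("q",o["qpos"].round(2)); print("shift",d.round(3),"turn",r.round(3))
E
python3 p.py .6025 .178 .2 3.14159
```

```text
t 0.1 pos [0.1533 0.6056 0.2478] rot [-3.1406e+00  1.0000e-04  2.8938e+00] F [-0.7 -0.6  0. ] w 0.0857
q [-1.39  0.52 -0.04  1.6   0.02  1.02 -0.11]
shift [-3.603 -2.029  0.321] turn [-0.001 -0.    -0.316]
```

Emit:
{"name": "arm_command", "arguments": {"deltas": [[1,-0.3,-0.17,0,0,0,-0.1],[1,-0.6,-0.34,0,0,0,-0.2],[1,-1,-0.56,0,0,0,-0.315],[1,-1,-0.56,0,0,0,-0.315]]}}

```text
clock: 0.6
position: [0.2818, 0.4844, 0.2483]
tool_rot: [-3.14, 0.001, 3.136]
force: [-0.1, 0.5, 0.5]
grip_width: 0.0852
```

```bash
python3 p.py .6025 .178 .2 3.14159
```

```text
t 0.6 pos [0.2818 0.4844 0.2483] rot [-3.1402e+00  1.1000e-03  3.1363e+00] F [-0.1  0.5  0.5] w 0.0852
q [-1.1   0.42 -0.07  1.77  0.04  0.95  0.38]
shift [-2.148 -2.031  0.327] turn [-0.002  0.001 -0.007]
```

Emit:
{"name": "arm_command", "arguments": {"deltas": [[1,-0.3,-0.3,0,0,0,0],[1,-0.6,-0.6,0,0,0,0],[1,-0.9,-0.9,0,0,0,0],[1,-1,-1,0,0,0,0]]}}

```text
clock: 1.1
position: [0.4301, 0.335, 0.2482]
tool_rot: [-3.141, 0.0, 3.137]
force: [0.1, 1.7, -1.0]
grip_width: 0.0856
```

Emit:
{"name": "arm_command", "arguments": {"deltas": [[1,-0.3,-0.3,0,0,0,0],[1,-0.6,-0.6,0,0,0,0],[1,-0.9,-0.9,0,0,0,0],[1,-1,-1,0,0,0,0],[1,-1,-1,0,0,0,0]]}}

```text
clock: 1.72
position: [0.5788, 0.1863, 0.2478]
tool_rot: [-3.141, -0.0, 3.138]
force: [-0.0, 1.2, -0.4]
grip_width: 0.0858
```

```bash
python3 p.py .6025 .178 .12 3.14159
```

```text
t 1.725 pos [0.5788 0.1863 0.2478] rot [-3.1409e+00 -4.0000e-04  3.1382e+00] F [-0.   1.2 -0.4] w 0.0858
q [-0.43  0.5   0.04  1.65 -0.02  1.    1.18]
shift [-0.158 -0.054  0.852] turn [-0.001 -0.001 -0.004]
```

Emit:
{"name": "arm_command", "arguments": {"deltas": [[1,-0.158,-0.054,0.3,0,0,-0.004],[1,-0.158,-0.054,0.6,0,0,-0.004],[1,-0.158,-0.054,0.95,0,0,-0.004],[1,-0.158,-0.054,0.95,0,0,-0.004]]}}

```text
clock: 2.22
position: [0.599, 0.1803, 0.1028]
tool_rot: [-3.14, -0.006, -3.137]
force: [-0.1, -0.4, -0.0]
grip_width: 0.0852
```

```bash
python3 p.py .6025 .178 .024 3.14159; python3 - <<'E'
from h import *
out=[]
for n in C:
    im=cams.grab_frame(n);cv2.imwrite(f"pics/{n}1.png",im)
    u,v=proj(n,[.6,.178,.06]).astype(int);w=60
    out.append(cv2.resize(im[v-w:v+w,u-w:u+w],(390,390),interpolation=cv2.INTER_CUBIC))
cv2.imwrite("pics/a1.png",np.hstack(out))
E
```

```text
t 2.225 pos [0.599  0.1803 0.1028] rot [-3.1399 -0.0062 -3.1375] F [-0.1 -0.4 -0. ] w 0.0852
q [-0.4   0.7   0.02  1.7  -0.02  0.74  1.21]
shift [-0.027 -0.014  0.525] turn [-0.002 -0.008  0.005]
```

View pics/a1.png

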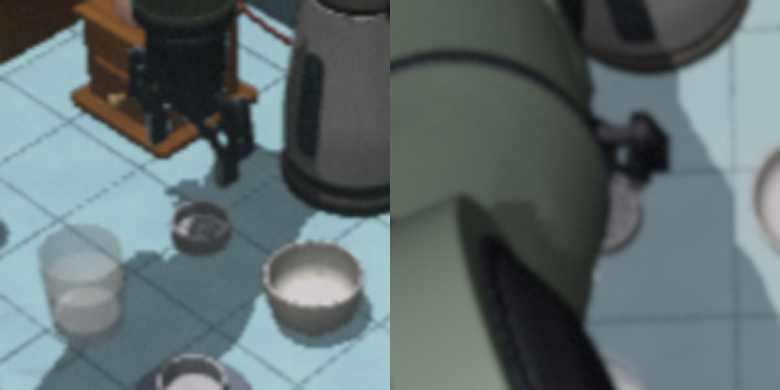

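Emit:
{"name": "arm_command", "arguments": {"deltas": [[1,-0.025,-0.012,0.2,0,-0.008,0.005],[1,-0.025,-0.012,0.4,0,-0.008,0.005],[1,-0.025,-0.012,0.52,0,-0.008,0.005],[1,-0.025,-0.012,0.52,0,-0.008,0.005]]}}

```text
clock: 2.82
position: [0.6056, 0.178, 0.0283]
tool_rot: [3.141, 0.006, 3.141]
force: [0.5, -0.5, -0.1]
grip_width: 0.0854
```

```bash
python3 p.py .6025 .178 .024 3.14159; cat > look.py <<'E'
# look.py name x y z halfwidth
import sys
from h import *
name=sys.argv[1];X=list(map(float,sys.argv[2:5]));w=int(sys.argv[5])
views=sys.argv[6:] or list(C)
out=[]
for n in views:
    im=cams.grab_frame(n);cv2.imwrite(f"pics/{name}_{n}.png",im)
    u,v=proj(n,X).astype(int);v=max(v,w)
    o=cv2.copyMakeBorder(im,w,w,w,w,cv2.BORDER_CONSTANT)[v:v+2*w,u:u+2*w]
    out.append(cv2.resize(o,(390,390),interpolation=cv2.INTER_CUBIC)); print(n,"crop origin",(u-w,v-w),"scale",390/2/w)
cv2.imwrite(f"pics/{name}.png",np.hstack(out))
E
python3 look.py a2 .6 .178 .03 40
```

```text
t 2.825 pos [0.6056 0.178  0.0283] rot [3.1415 0.0064 3.1405] F [ 0.5 -0.5 -0.1] w 0.0854
q [-0.39  0.82  0.02  1.72 -0.02  0.6   1.21]
shift [0.021 0.    0.029] turn [ 0.     0.008 -0.001]
scene crop origin (np.int64(230), np.int64(155)) scale 4.875
top crop origin (np.int64(187), np.int64(172)) scale 4.875
```

View pics/a2.png

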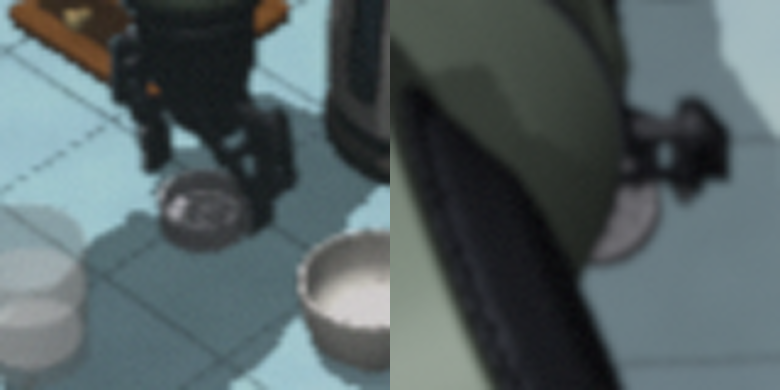

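Emit:
{"name": "arm_command", "arguments": {"deltas": [[1,0,0,0,0,0,0],[1,0,0,0,0,0,0]], "newtons": 25}}

```text
clock: 3.18
position: [0.6058, 0.1777, 0.0286]
tool_rot: [3.141, 0.007, 3.14]
force: [-0.6, -0.2, -0.1]
grip_width: 0.0856
```

Emit:
{"name": "arm_command", "arguments": {"deltas": [[1,0.021,0,0.03,0,0.008,0],[1,0.021,0,0.03,0,0.008,0],[0,0.021,0,0.03,0,0.008,0],[-0.2,0.021,0,0.03,0,0.008,0],[-0.2,0.021,0,0.03,0,0.008,0],[-0.2,0.021,0,0.03,0,0.008,0],[-0.2,0.021,0,0.03,0,0.008,0],[-0.2,0.021,0,0.03,0,0.008,0]], "newtons": 25}}

```text
clock: 4.18
position: [0.6024, 0.1776, 0.0236]
tool_rot: [-3.142, 0.0, 3.14]
force: [-1.7, -1.1, 4.9]
grip_width: 0.059
```

```bash
python3 p.py .6025 .178 .024 1.5708; python3 look.py a3 .6 .178 .03 40 scene
```

```text
t 4.175 pos [0.6024 0.1776 0.0236] rot [-3.1416e+00  1.0000e-04  3.1404e+00] F [-1.7 -1.1  4.9] w 0.059
q [-0.39  0.82  0.02  1.72 -0.02  0.6   1.21]
shift [-0.001  0.003 -0.003] turn [0.    0.    1.998]
scene crop origin (np.int64(230), np.int64(155)) scale 4.875
```

View pics/a3.png

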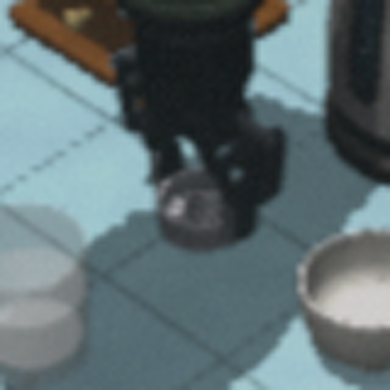

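Emit:
{"name": "arm_command", "arguments": {"deltas": [[1,0,0,0,0,0,0],[1,0,0,0,0,0,0.05],[1,0,0,0,0,0,0.25],[1,0,0,0,0,0,0.5],[1,0,0,0,0,0,0.75],[1,0,0,0,0,0,1]]}}

```text
clock: 4.97
position: [0.6024, 0.1777, 0.0233]
tool_rot: [3.141, 0.0, 2.374]
force: [-0.5, 0.2, 0.1]
grip_width: 0.0852
```

Emit:
{"name": "arm_command", "arguments": {"deltas": [[1,0,0,0,0,0,0.23],[1,0,0,0,0,0,0.46],[1,0,0,0,0,0,0.7],[1,0,0,0,0,0,1],[1,0,0,0,0,0,1],[1,0,0,0,0,0,1]]}}

```text
clock: 5.72
position: [0.6023, 0.1778, 0.0232]
tool_rot: [-3.142, 0.0, 1.599]
force: [-0.0, 0.0, 0.8]
grip_width: 0.0855
```

```bash
python3 p.py .6025 .178 .024 1.5708
```

```text
t 5.725 pos [0.6023 0.1778 0.0232] rot [-3.1415e+00  2.0000e-04  1.5986e+00] F [-0.   0.   0.8] w 0.0855
q [-0.64  0.87  0.4   1.74 -0.53  0.64  0.09]
shift [ 0.002  0.002 -0.005] turn [-0.     0.     0.035]
```

Squeeze in the second direction, then lift.

Emit:
{"name": "arm_command", "arguments": {"deltas": [[0,0,0,-0.005,0,0,0.035],[-0.2,0,0,-0.005,0,0,0.035],[-0.2,0,0,-0.005,0,0,0.035],[-0.2,0,0,-0.005,0,0,0.035],[-0.2,0,0,-0.005,0,0,0.035],[-0.2,0,0,-0.005,0,0,0.035],[-0.2,0,0,-0.005,0,0,0.035]], "newtons": 40}}

```text
clock: 6.6
position: [0.6025, 0.1776, 0.0247]
tool_rot: [3.141, -0.001, 1.569]
force: [-4.1, -0.0, 11.2]
grip_width: 0.0589
```

Emit:
{"name": "arm_command", "arguments": {"deltas": [[-0.2,0,0,-0.2,0,0,0],[-0.2,0,0,-0.5,0,0,0],[-0.2,0,0,-0.8,0,0,0],[-0.2,0,0,-1,0,0,0],[-0.2,0,0,-1,0,0,0]]}}

```text
clock: 7.22
position: [0.6032, 0.1778, 0.1761]
tool_rot: [3.139, -0.001, 1.569]
force: [0.2, 0.7, -1.8]
grip_width: 0.0589
```

```bash
python3 p.py .428 .007 .20 1.5708;  python3 look.py a4 .6 .178 .15 40
```

```text
t 7.225 pos [0.6032 0.1778 0.1761] rot [ 3.1385e+00 -1.5000e-03  1.5692e+00] F [ 0.2  0.7 -1.8] w 0.0589
q [-0.73  0.68  0.55  1.68 -0.43  0.9  -0.02]
shift [-1.14  -1.166 -0.164] turn [ 0.004 -0.002 -0.002]
scene crop origin (np.int64(228), np.int64(125)) scale 4.875
top crop origin (np.int64(176), np.int64(157)) scale 4.875
```

View pics/a4.png

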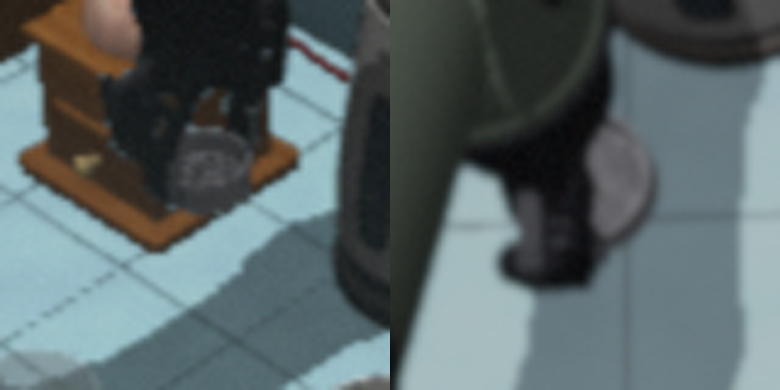

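Emit:
{"name": "arm_command", "arguments": {"deltas": [[-0.2,-0.25,-0.25,0,0,0,0],[-0.2,-0.55,-0.55,0,0,0,0],[-0.2,-0.85,-0.85,0,0,0,0],[-0.2,-1,-1,0,0,0,0],[-0.2,-1,-1,0,0,0,0]]}}

```text
clock: 7.95
position: [0.4501, 0.0264, 0.1735]
tool_rot: [-3.14, 0.0, 1.566]
force: [0.8, 0.9, -0.8]
grip_width: 0.0585
```

Emit:
{"name": "arm_command", "arguments": {"deltas": [[-0.2,-0.1,-0.1,0,0,0,0],[-0.2,-0.14,-0.166,0.15,0,0,0],[-0.2,-0.14,-0.166,0.4,0,0,0],[-0.2,-0.14,-0.166,0.4,0,0,0],[-0.2,-0.14,-0.166,0.4,0,0,0]]}}

```text
clock: 8.57
position: [0.4273, 0.0068, 0.1146]
tool_rot: [-3.141, 0.0, 1.568]
force: [0.7, -0.3, -1.5]
grip_width: 0.0589
```

```bash
python3 p.py .428 .007 .11 1.5708;  python3 look.py a5 .428 .007 .08 40
```

```text
t 8.575 pos [0.4273 0.0068 0.1146] rot [-3.1415e+00  3.0000e-04  1.5685e+00] F [ 0.7 -0.3 -1.5] w 0.0589
q [-0.53  0.5   0.48  2.23 -0.47  0.51  0.32]
shift [0.001 0.005 0.031] turn [-0.     0.    -0.003]
scene crop origin (np.int64(227), np.int64(198)) scale 4.875
top crop origin (np.int64(261), np.int64(239)) scale 4.875
```

View pics/a5.png

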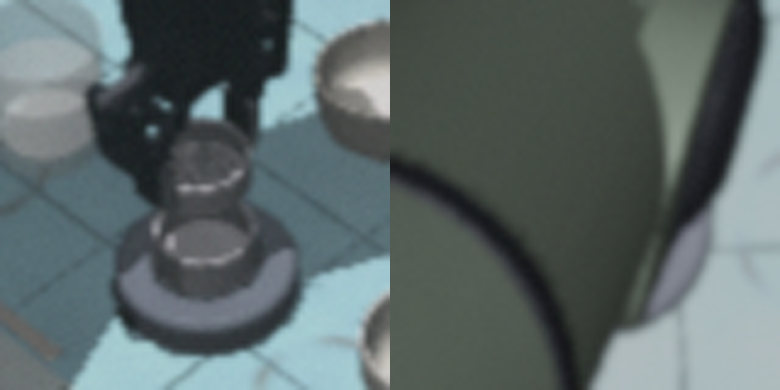

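```bash
python3 - <<'E'
from h import *
im=cv2.imread("pics/a5_scene.png")
c=im[218:272,246:296];o=cv2.resize(c,None,fx=11,fy=11,interpolation=cv2.INTER_CUBIC)
A=np.linspace(0,2*np.pi,90)
def circ(X,r,col):
    q=np.array([proj("scene",[X[0]+r*np.cos(a),X[1]+r*np.sin(a),X[2]]) for a in A]);q=(q-[246,218]+.5)*11-.5
    cv2.polylines(o,[q.astype(int).reshape(-1,1,2)],True,col,1)
p=(.4273,.0068); z0=.1146-.0245
circ((*p,z0+.028),.03,(0,0,255));circ((*p,z0+.006),.03,(0,255,255));circ((*p,.056),.03,(0,255,0));circ((*p,.03),.03,(255,0,0));circ((*p,.03),.055,(255,0,255))
cv2.imwrite("pics/a5z.png",o)
E
```

```text
(no output)
```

View pics/a5z.png

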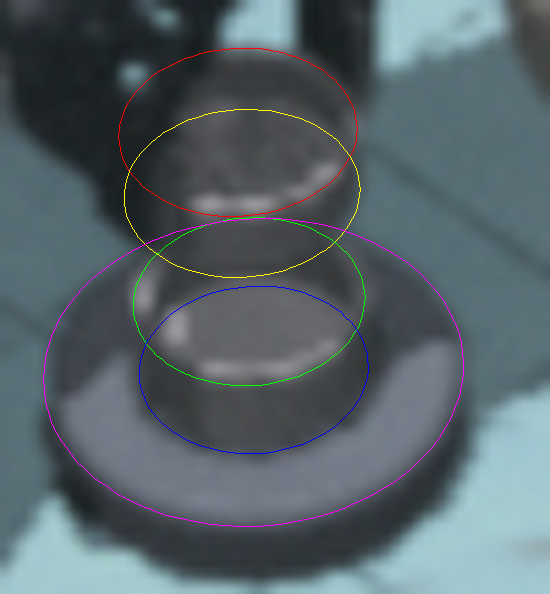

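Emit:
{"name": "arm_command", "arguments": {"deltas": [[-0.2,0,0.008,0.06,0,0,0],[-0.2,0,0.008,0.12,0,0,0],[-0.2,0,0.008,0.18,0,0,0],[-0.2,0,0.008,0.22,0,0,0],[-0.2,0,0.008,0.22,0,0,0],[-0.2,0,0.008,0.22,0,0,0]]}}

```text
clock: 9.43
position: [0.4283, 0.0069, 0.0811]
tool_rot: [3.141, 0.0, 1.568]
force: [0.4, 0.0, -1.8]
grip_width: 0.0589
```

Emit:
{"name": "arm_command", "arguments": {"deltas": [[-0.2,0,0,0.012,0,0,0],[-0.2,0,0,0.024,0,0,0],[-0.2,0,0,0.03,0,0,0],[-0.2,0,0,0.03,0,0,0]]}}

```text
clock: 9.93
position: [0.4282, 0.007, 0.0765]
tool_rot: [-3.141, 0.0, 1.569]
force: [-0.4, -0.2, -1.2]
grip_width: 0.0588
```

Emit:
{"name": "arm_command", "arguments": {"deltas": [[-0.2,0,0,0.006,0,0,0],[-0.2,0,0,0.012,0,0,0],[-0.2,0,0,0.018,0,0,0],[-0.2,0,0,0.018,0,0,0]]}}

```text
clock: 10.42
position: [0.4283, 0.007, 0.0745]
tool_rot: [3.141, -0.001, 1.568]
force: [-5.6, 0.4, 28.7]
grip_width: 0.0588
```

Emit:
{"name": "arm_command", "arguments": {"deltas": [[-0.2,0,0,-0.01,0,0,0],[0.2,0,0,-0.01,0,0,0],[1,0,0,-0.01,0,0,0],[1,0,0,-0.01,0,0,0],[1,0,0,-0.01,0,0,0]]}}

```text
clock: 11.05
position: [0.4282, 0.007, 0.0753]
tool_rot: [-3.142, 0.0, 1.569]
force: [0.3, -0.1, -0.6]
grip_width: 0.0852
```

Emit:
{"name": "arm_command", "arguments": {"deltas": [[1,0,0,-0.2,0,0,0],[1,0,0,-0.5,0,0,0],[1,0,0,-0.9,0,0,0],[1,0,0,-0.9,0,0,0]]}}

```text
clock: 11.55
position: [0.4297, 0.0074, 0.2133]
tool_rot: [3.136, -0.002, 1.569]
force: [0.1, 0.8, -0.4]
grip_width: 0.0853
```

```bash
python3 p.py .448 -.351 .2 1.5708;  python3 look.py a6 .428 .007 .08 40
```

```text
t 11.55 pos [0.4297 0.0074 0.2133] rot [ 3.1362e+00 -2.2000e-03  1.5691e+00] F [ 0.1  0.8 -0.4] w 0.0853
q [-0.7   0.32  0.68  2.15 -0.3   0.75  0.17]
shift [-2.389  0.125  0.084] turn [ 0.007 -0.003 -0.002]
scene crop origin (np.int64(227), np.int64(198)) scale 4.875
top crop origin (np.int64(261), np.int64(239)) scale 4.875
```

View pics/a6.png

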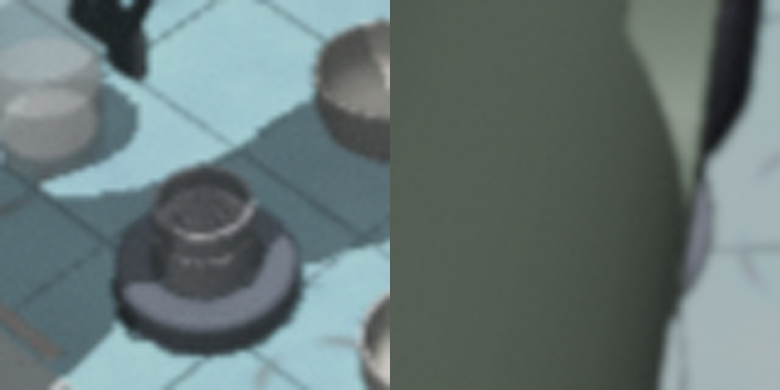

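Emit:
{"name": "arm_command", "arguments": {"deltas": [[1,-0.3,0.02,0,0,0,0],[1,-0.65,0.06,0,0,0,0],[1,-1,0.06,0,0,0,0],[1,-1,0.06,0,0,0,0]]}}

```text
clock: 12.15
position: [0.4357, -0.1469, 0.2093]
tool_rot: [-3.14, 0.001, 1.562]
force: [-0.8, 1.4, 0.0]
grip_width: 0.085
```

Emit:
{"name": "arm_command", "arguments": {"deltas": [[1,-0.3,0.02,0,0,0,0],[1,-0.65,0.06,0,0,0,0],[1,-1,0.06,0,0,0,0],[1,-1,0.06,0,0,0,0]]}}

```text
clock: 12.65
position: [0.4442, -0.2961, 0.209]
tool_rot: [-3.139, 0.001, 1.564]
force: [-0.3, 0.0, -0.5]
grip_width: 0.0855
```

```bash
python3 p.py .448 -.351 .11 1.5708
```

```text
t 12.65 pos [ 0.4442 -0.2961  0.209 ] rot [-3.1395e+00  8.0000e-04  1.5638e+00] F [-0.3  0.  -0.5] w 0.0855
q [ 0.02  0.51  0.64  1.9  -0.39  0.86  0.85]
shift [-0.365  0.029  0.66 ] turn [-0.003  0.001 -0.009]
```

Emit:
{"name": "arm_command", "arguments": {"deltas": [[1,-0.3,0.029,0.1,0,0,-0.009],[1,-0.362,0.029,0.4,0,0,-0.009],[1,-0.362,0.029,0.66,0,0,-0.009],[1,-0.362,0.029,0.66,0,0,-0.009],[1,-0.362,0.029,0.66,0,0,-0.009]]}}

```text
clock: 13.28
position: [0.4502, -0.3471, 0.1122]
tool_rot: [3.141, 0.0, 1.576]
force: [0.7, 0.3, -0.8]
grip_width: 0.0853
```

```bash
python3 p.py .448 -.351 .028 1.5708;  python3 look.py b1 .448 -.351 .06 45
```

```text
t 13.275 pos [ 0.4502 -0.3471  0.1122] rot [3.1413e+00 1.0000e-04 1.5761e+00] F [ 0.7  0.3 -0.8] w 0.0853
q [ 0.19  0.69  0.52  1.88 -0.51  0.71  1.02]
shift [-0.026 -0.015  0.561] turn [0.    0.    0.007]
scene crop origin (np.int64(325), np.int64(264)) scale 4.333333333333333
top crop origin (np.int64(418), np.int64(220)) scale 4.333333333333333
```

View pics/b1.png

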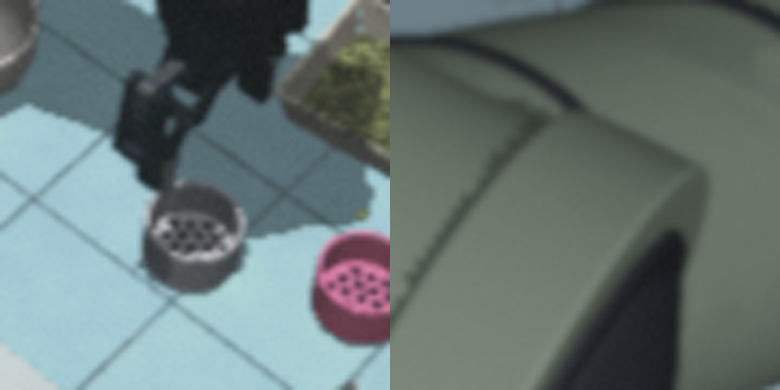

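Emit:
{"name": "arm_command", "arguments": {"deltas": [[1,-0.02,-0.01,0.15,0,0,0.004],[1,-0.02,-0.01,0.35,0,0,0.004],[1,-0.02,-0.01,0.55,0,0,0.004],[1,-0.02,-0.01,0.55,0,0,0.004],[1,-0.02,-0.01,0.55,0,0,0.004]]}}

```text
clock: 14.0
position: [0.449, -0.3508, 0.0304]
tool_rot: [3.14, 0.001, 1.573]
force: [0.5, 0.2, 0.1]
grip_width: 0.0855
```

```bash
python3 p.py .448 -.351 .028 1.5708
```

```text
t 14.0 pos [ 0.449  -0.3508  0.0304] rot [3.1402e+00 1.0000e-03 1.5726e+00] F [0.5 0.2 0.1] w 0.0855
q [ 0.27  0.81  0.42  1.9  -0.59  0.56  1.09]
shift [-0.001 -0.006  0.016] turn [0.002 0.001 0.002]
```

Emit:
{"name": "arm_command", "arguments": {"deltas": [[0,0,-0.005,0.01,0,0,0],[-0.2,0,-0.005,0.01,0,0,0],[-0.2,0,-0.005,0.01,0,0,0],[-0.2,0,-0.005,0.01,0,0,0],[-0.2,0,-0.005,0.01,0,0,0],[1,0,-0.005,0.01,0,0,0],[1,0,-0.005,0.01,0,0,0],[1,0,-0.005,0.01,0,0,0]], "newtons": 25}}

```text
clock: 15.0
position: [0.4477, -0.3503, 0.0274]
tool_rot: [3.142, 0.0, 1.573]
force: [0.5, -0.3, 0.1]
grip_width: 0.0853
```

Emit:
{"name": "arm_command", "arguments": {"deltas": [[1,0,0,0,0,0,0.23],[1,0,0,0,0,0,0.46],[1,0,0,0,0,0,0.7],[1,0,0,0,0,0,1],[1,0,0,0,0,0,1]]}}

```text
clock: 15.62
position: [0.4476, -0.3502, 0.0272]
tool_rot: [-3.141, 0.001, 0.786]
force: [-0.8, 0.2, -0.2]
grip_width: 0.0853
```

Emit:
{"name": "arm_command", "arguments": {"deltas": [[1,0,0,0,0,0,0.23],[1,0,0,0,0,0,0.46],[1,0,0,0,0,0,0.7],[1,0,0,0,0,0,1],[1,0,0,0,0,0,1]]}}

```text
clock: 16.25
position: [0.4475, -0.3502, 0.0271]
tool_rot: [-3.142, 0.001, 0.001]
force: [-0.3, 0.4, -0.4]
grip_width: 0.0856
```

```bash
python3 p.py .448 -.351 .028 0;  python3 look.py b2 .448 -.351 .03 45 scene
```

```text
t 16.25 pos [ 0.4475 -0.3502  0.0271] rot [-3.1415e+00  6.0000e-04  1.3000e-03] F [-0.3  0.4 -0.4] w 0.0856
q [ 0.04  0.96  0.79  1.91 -1.03  0.75 -0.11]
shift [ 0.003  0.005 -0.006] turn [-0.     0.001  0.002]
scene crop origin (np.int64(324), np.int64(271)) scale 4.333333333333333
```

View pics/b2.png

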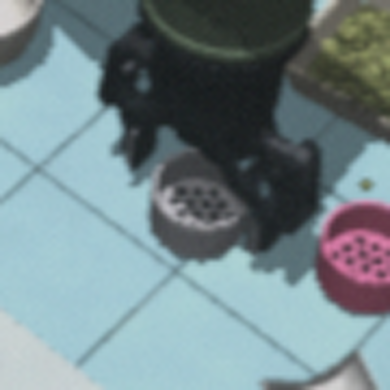

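Emit:
{"name": "arm_command", "arguments": {"deltas": [[0,0,0,0,0,0,0],[-0.2,0,0,0,0,0,0],[-0.2,0,0,0,0,0,0],[-0.2,0,0,0,0,0,0]], "newtons": 40}}

```text
clock: 16.8
position: [0.4476, -0.3505, 0.0278]
tool_rot: [-3.141, -0.001, 0.003]
force: [-1.2, 1.5, 7.9]
grip_width: 0.0592
```

Emit:
{"name": "arm_command", "arguments": {"deltas": [[-0.2,0,0,0,0,0,0],[-0.2,0,0,0,0,0,0],[-0.2,0,0,-0.25,0,0,0],[-0.2,0,0,-0.6,0,0,0],[-0.2,0,0,-1,0,0,0],[-0.2,0,0,-1,0,0,0]]}}

```text
clock: 17.55
position: [0.4485, -0.3515, 0.1808]
tool_rot: [3.139, -0.005, 0.003]
force: [0.4, 0.5, -2.3]
grip_width: 0.0587
```

```bash
python3 p.py .4283 .007 .2 0;  python3 look.py b3 .448 -.351 .15 45 scene
```

```text
t 17.55 pos [ 0.4485 -0.3515  0.1808] rot [ 3.139  -0.0045  0.0035] F [ 0.4  0.5 -2.3] w 0.0587
q [-0.08  0.77  1.02  1.85 -0.8   0.99 -0.27]
shift [-0.126 -2.39  -0.135] turn [ 0.003 -0.006  0.004]
scene crop origin (np.int64(328), np.int64(242)) scale 4.333333333333333
```

View pics/b3.png

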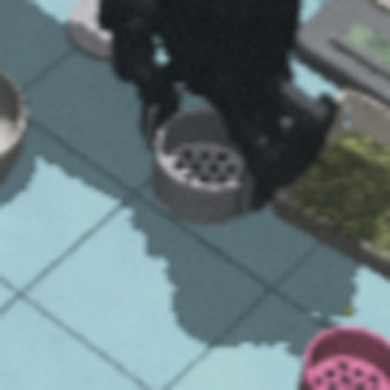

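Emit:
{"name": "arm_command", "arguments": {"deltas": [[-0.2,-0.03,-0.2,-0.1,0,0,-0.2],[-0.2,-0.06,-0.4,-0.1,0,0,-0.4],[-0.2,-0.06,-0.6,-0.1,0,0,-0.6],[-0.2,-0.06,-0.8,-0.1,0,0,-0.8],[-0.2,-0.06,-1,-0.1,0,0,-1],[-0.2,-0.06,-1,-0.1,0,0,-1]]}}

```text
clock: 18.35
position: [0.4381, -0.198, 0.1914]
tool_rot: [-3.139, -0.0, 0.793]
force: [-0.5, 0.2, -1.9]
grip_width: 0.0591
```

```bash
python3 p.py .4283 .007 .195 1.5708
```

```text
t 18.35 pos [ 0.4381 -0.198   0.1914] rot [-3.1393e+00 -4.0000e-04  7.9310e-01] F [-0.5  0.2 -1.9] w 0.0591
q [-0.36  0.55  0.92  2.06 -0.6   0.83  0.14]
shift [ 0.928 -1.006 -0.022] turn [-0.003 -0.002 -0.99 ]
```

Emit:
{"name": "arm_command", "arguments": {"deltas": [[-0.2,0.2,-0.2,0,0,0,-0.2],[-0.2,0.4,-0.42,0,0,0,-0.4],[-0.2,0.6,-0.64,0,0,0,-0.6],[-0.2,0.8,-0.86,0,0,0,-0.8],[-0.2,0.925,-1,0,0,0,-0.99],[-0.2,0.925,-1,0,0,0,-0.99],[-0.2,0.925,-1,0,0,0,-0.99]]}}

```text
clock: 19.23
position: [0.4299, 0.0029, 0.192]
tool_rot: [-3.141, 0.001, 1.562]
force: [0.4, -0.4, -1.7]
grip_width: 0.0591
```

```bash
python3 p.py .4283 .007 .115 1.5708; python3 look.py b4 .428 .007 .1 40 scene
```

```text
t 19.225 pos [0.4299 0.0029 0.192 ] rot [-3.1411e+00  6.0000e-04  1.5619e+00] F [ 0.4 -0.4 -1.7] w 0.0591
q [-0.75  0.4   0.78  2.17 -0.42  0.72  0.3 ]
shift [ 0.027 -0.011  0.513] turn [-0.001  0.001 -0.011]
scene crop origin (np.int64(227), np.int64(193)) scale 4.875
```

View pics/b4.png

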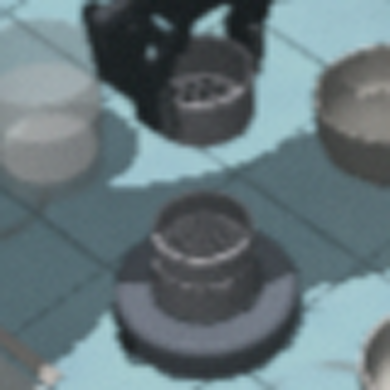

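Emit:
{"name": "arm_command", "arguments": {"deltas": [[-0.2,0.025,-0.011,0.1,0,0,-0.01],[-0.2,0.025,-0.011,0.3,0,0,-0.01],[-0.2,0.025,-0.011,0.5,0,0,-0.01],[-0.2,0.025,-0.011,0.5,0,0,-0.01],[-0.2,0.025,-0.011,0.5,0,0,-0.01]]}}

```text
clock: 19.9
position: [0.4288, 0.0068, 0.1181]
tool_rot: [3.141, 0.0, 1.571]
force: [-0.3, -0.4, -2.1]
grip_width: 0.0587
```

```bash
python3 p.py .4283 .007 .0997 1.5708; python3 look.py b5 .428 .007 .09 25 scene
```

```text
t 19.9 pos [0.4288 0.0068 0.1181] rot [3.1411e+00 3.0000e-04 1.5707e+00] F [-0.3 -0.4 -2.1] w 0.0587
q [-0.62  0.53  0.61  2.23 -0.59  0.54  0.45]
shift [ 0.001 -0.003  0.122] turn [ 0.001  0.    -0.   ]
scene crop origin (np.int64(242), np.int64(211)) scale 7.8
```

View pics/b5.png

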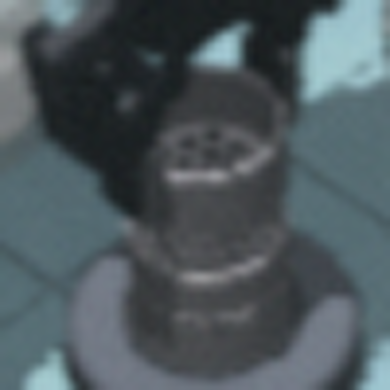

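Emit:
{"name": "arm_command", "arguments": {"deltas": [[-0.2,0,-0.003,0.04,0,0,0],[-0.2,0,-0.003,0.07,0,0,0],[-0.2,0,-0.003,0.09,0,0,0],[-0.2,0,-0.003,0.1,0,0,0],[-0.2,0,-0.003,0.105,0,0,0],[-0.2,0,-0.003,0.105,0,0,0]]}}

```text
clock: 20.7
position: [0.4279, 0.0075, 0.1016]
tool_rot: [-3.142, 0.0, 1.573]
force: [0.2, -1.3, -2.1]
grip_width: 0.0589
```

Emit:
{"name": "arm_command", "arguments": {"deltas": [[-0.2,0,0,0.006,0,0,0],[-0.2,0,0,0.012,0,0,0],[-0.2,0,0,0.018,0,0,0],[-0.2,0,0,0.018,0,0,0]]}}

```text
clock: 21.2
position: [0.428, 0.0076, 0.0996]
tool_rot: [3.141, -0.001, 1.572]
force: [-6.9, 1.2, 30.3]
grip_width: 0.0591
```

Contact came at the predicted height. Release and lift.

Emit:
{"name": "arm_command", "arguments": {"deltas": [[-0.2,0,0,-0.01,0,0,0],[0.2,0,0,-0.01,0,0,0],[1,0,0,-0.01,0,0,0],[1,0,0,-0.01,0,0,0],[1,0,0,-0.01,0,0,0]]}}

```text
clock: 21.82
position: [0.4279, 0.0075, 0.1003]
tool_rot: [-3.142, 0.0, 1.573]
force: [0.4, -0.3, 0.6]
grip_width: 0.0854
```

Emit:
{"name": "arm_command", "arguments": {"deltas": [[1,0,0,-0.2,0,0,0],[1,0,0,-0.5,0,0,0],[1,0,0,-0.9,0,0,0],[1,0,0,-0.9,0,0,0]]}}

```text
clock: 22.32
position: [0.4294, 0.008, 0.2382]
tool_rot: [3.137, -0.002, 1.573]
force: [0.8, 0.9, -1.0]
grip_width: 0.0854
```

```bash
python3 p.py .443 .343 .23 1.5708;  python3 look.py b6 .428 .007 .08 40 scene
```

```text
t 22.325 pos [0.4294 0.008  0.2382] rot [ 3.1366e+00 -2.3000e-03  1.5734e+00] F [ 0.8  0.9 -1. ] w 0.0854
q [-0.86  0.32  0.88  2.13 -0.34  0.83  0.23]
shift [2.233 0.096 0.061] turn [ 0.006 -0.003  0.003]
scene crop origin (np.int64(227), np.int64(198)) scale 4.875
```

View pics/b6.png

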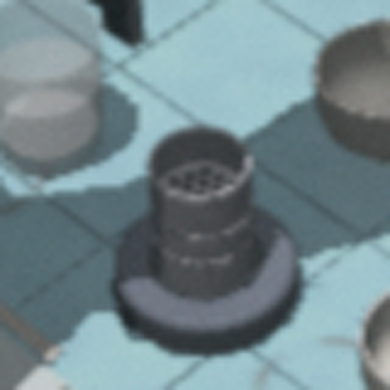

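Emit:
{"name": "arm_command", "arguments": {"deltas": [[1,0.2,0.02,0,0,0,-0.2],[1,0.4,0.04,0,0,0,-0.4],[1,0.6,0.06,0,0,0,-0.6],[1,0.8,0.06,0,0,0,-0.8],[1,1,0.06,0,0,0,-1],[1,1,0.06,0,0,0,-1]]}}

```text
clock: 23.12
position: [0.4361, 0.159, 0.2342]
tool_rot: [-3.14, -0.001, 2.362]
force: [-0.7, -0.4, 0.6]
grip_width: 0.0854
```

```bash
python3 p.py .443 .343 .23 3.1416
```

```text
t 23.125 pos [0.4361 0.159  0.2342] rot [-3.1401e+00 -8.0000e-04  2.3620e+00] F [-0.7 -0.4  0.6] w 0.0854
q [-0.97  0.34  0.62  2.04 -0.26  0.84  0.59]
shift [0.83  0.905 0.027] turn [-0.001 -0.002 -0.993]
```

Emit:
{"name": "arm_command", "arguments": {"deltas": [[1,0.17,0.18,0,0,0,-0.2],[1,0.34,0.37,0,0,0,-0.4],[1,0.5,0.55,0,0,0,-0.6],[1,0.7,0.75,0,0,0,-0.8],[1,0.83,0.9,0,0,0,-0.99],[1,0.83,0.9,0,0,0,-0.99],[1,0.83,0.9,0,0,0,-0.99]]}}

```text
clock: 24.0
position: [0.444, 0.3395, 0.2347]
tool_rot: [-3.14, -0.001, 3.132]
force: [-1.0, -0.7, 0.5]
grip_width: 0.0854
```

```bash
python3 p.py .443 .343 .1 3.1416;  python3 look.py c1 .443 .343 .1 45
```

```text
t 24.0 pos [0.444  0.3395 0.2347] rot [-3.1403e+00 -9.0000e-04  3.1316e+00] F [-1.  -0.7  0.5] w 0.0854
q [-1.03  0.46  0.37  1.81 -0.2   0.92  0.99]
shift [0.006 0.024 0.898] turn [-0.002 -0.001 -0.013]
scene crop origin (np.int64(150), np.int64(133)) scale 4.333333333333333
top crop origin (np.int64(98), np.int64(232)) scale 4.333333333333333
```

View pics/c1.png

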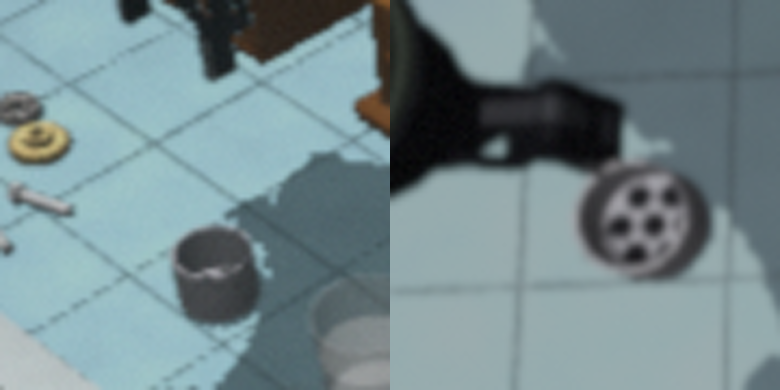

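Emit:
{"name": "arm_command", "arguments": {"deltas": [[1,0.006,0.022,0.1,0,0,-0.01],[1,0.006,0.022,0.4,0,0,-0.01],[1,0.006,0.022,0.7,0,0,-0.01],[1,0.006,0.022,0.9,0,0,-0.01],[1,0.006,0.022,0.9,0,0,-0.01]]}}

```text
clock: 24.72
position: [0.4418, 0.3432, 0.0982]
tool_rot: [-3.139, -0.003, -3.14]
force: [0.2, 0.4, -0.7]
grip_width: 0.0853
```

```bash
python3 p.py .443 .343 .035 3.1416
```

```text
t 24.725 pos [0.4418 0.3432 0.0982] rot [-3.1386e+00 -2.8000e-03 -3.1404e+00] F [ 0.2  0.4 -0.7] w 0.0853
q [-0.97  0.65  0.28  1.9  -0.29  0.64  1.07]
shift [-0.009 -0.     0.421] turn [-0.004 -0.004  0.002]
```

Emit:
{"name": "arm_command", "arguments": {"deltas": [[1,-0.005,0,0.15,-0.002,-0.002,0.002],[1,-0.005,0,0.3,-0.002,-0.002,0.002],[1,-0.005,0,0.42,-0.002,-0.002,0.002],[1,-0.005,0,0.42,-0.002,-0.002,0.002],[1,-0.005,0,0.42,-0.002,-0.002,0.002],[1,-0.005,0,0.42,-0.002,-0.002,0.002]]}}

```text
clock: 25.48
position: [0.444, 0.3447, 0.0382]
tool_rot: [3.139, 0.002, -3.141]
force: [-0.0, 0.5, 0.4]
grip_width: 0.085
```

Emit:
{"name": "arm_command", "arguments": {"deltas": [[0,0,0,0,0,0,0],[-0.2,0,0,0,0,0,0],[-0.2,0,0,0,0,0,0],[-0.2,0,0,0,0,0,0],[-0.2,0,0,0,0,0,0]], "newtons": 25}}

```text
clock: 26.1
position: [0.4438, 0.3443, 0.0378]
tool_rot: [3.14, 0.002, -3.142]
force: [-1.7, -1.8, 8.5]
grip_width: 0.0583
```

```bash
python3 p.py .443 .343 .035 1.5708;  python3 look.py c2 .443 .343 .03 45 scene
```

```text
t 26.1 pos [0.4438 0.3443 0.0378] rot [ 3.1400e+00  1.8000e-03 -3.1416e+00] F [-1.7 -1.8  8.5] w 0.0583
q [-0.93  0.75  0.23  1.91 -0.33  0.51  1.1 ]
shift [ 0.005 -0.008  0.019] turn [0.003 0.    2.   ]
scene crop origin (np.int64(153), np.int64(150)) scale 4.333333333333333
```

View pics/c2.png

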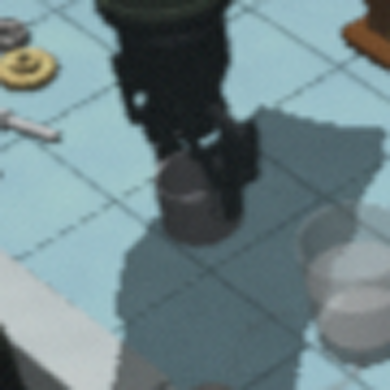

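Emit:
{"name": "arm_command", "arguments": {"deltas": [[1,0,0,0,0,0,0],[1,0,0,0,0,0,0],[1,0,0,0,0,0,0.2],[1,0,0,0,0,0,0.45],[1,0,0,0,0,0,0.7],[1,0,0,0,0,0,1],[1,0,0,0,0,0,1]]}}

```text
clock: 27.02
position: [0.4435, 0.3446, 0.0373]
tool_rot: [3.139, 0.0, 2.353]
force: [-0.8, -0.3, 0.1]
grip_width: 0.0854
```

Emit:
{"name": "arm_command", "arguments": {"deltas": [[1,0,0,0,0,0,0.23],[1,0,0,0,0,0,0.46],[1,0,0,0,0,0,0.7],[1,0,0,0,0,0,1],[1,0,0,0,0,0,1],[1,0,0,0,0,0,1]]}}

```text
clock: 27.78
position: [0.4435, 0.3444, 0.0372]
tool_rot: [3.14, -0.001, 1.574]
force: [0.3, 0.0, -0.0]
grip_width: 0.0857
```

```bash
python3 p.py .4437 .3443 .0378 1.5708
```

```text
t 27.775 pos [0.4435 0.3444 0.0372] rot [ 3.1401e+00 -1.2000e-03  1.5741e+00] F [ 0.3  0.  -0. ] w 0.0857
q [-1.19  0.85  0.62  1.93 -0.83  0.64 -0.02]
shift [-0.001  0.001 -0.004] turn [ 0.002 -0.002  0.004]
```

Emit:
{"name": "arm_command", "arguments": {"deltas": [[0,0,0,0,0.002,-0.002,0],[-0.2,0,0,0,0.002,-0.002,0],[-0.2,0,0,0,0.002,-0.002,0],[-0.2,0,0,0,0.002,-0.002,0],[-0.2,0,0,0,0.002,-0.002,0],[-0.2,0,0,0,0.002,-0.002,0]], "newtons": 40}}

```text
clock: 28.52
position: [0.4436, 0.3444, 0.0378]
tool_rot: [-3.141, -0.001, 1.572]
force: [-3.7, -1.7, 10.4]
grip_width: 0.0597
```

Emit:
{"name": "arm_command", "arguments": {"deltas": [[-0.2,0,0,-0.2,0,0,0],[-0.2,0,0,-0.5,0,0,0],[-0.2,0,0,-0.8,0,0,0],[-0.2,0,0,-1,0,0,0],[-0.2,0,0,-1,0,0,0]]}}

```text
clock: 29.15
position: [0.4443, 0.3448, 0.189]
tool_rot: [3.14, -0.002, 1.572]
force: [0.2, 1.0, -2.0]
grip_width: 0.0594
```

Emit:
{"name": "arm_command", "arguments": {"deltas": [[-0.2,0,0,-0.2,0,0,0],[-0.2,0,0,-0.35,0,0,0],[-0.2,0,0,-0.35,0,0,0]]}}

```text
clock: 29.52
position: [0.4438, 0.3445, 0.2399]
tool_rot: [3.141, -0.001, 1.572]
force: [0.1, -0.6, -3.9]
grip_width: 0.0598
```

```bash
python3 p.py .4281 .0073 .23 1.5708;  python3 look.py c3 .443 .343 .2 45 scene
```

```text
t 29.525 pos [0.4438 0.3445 0.2399] rot [ 3.1412e+00 -7.0000e-04  1.5718e+00] F [ 0.1 -0.6 -3.9] w 0.0598
q [-1.38  0.6   0.92  1.81 -0.56  1.01 -0.23]
shift [-2.248 -0.107  0.064] turn [ 0.001 -0.001  0.001]
scene crop origin (np.int64(146), np.int64(106)) scale 4.333333333333333
```

View pics/c3.png

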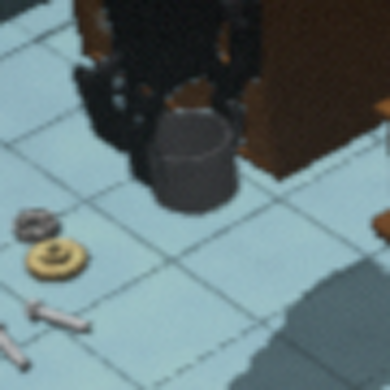

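Emit:
{"name": "arm_command", "arguments": {"deltas": [[-0.2,-0.25,-0.02,0,0,0,0],[-0.2,-0.55,-0.04,0,0,0,0],[-0.2,-0.85,-0.05,0,0,0,0],[-0.2,-1,-0.05,0,0,0,0]]}}

```text
clock: 30.08
position: [0.4355, 0.1923, 0.2389]
tool_rot: [-3.14, 0.001, 1.57]
force: [0.5, 1.3, -2.0]
grip_width: 0.0599
```

Emit:
{"name": "arm_command", "arguments": {"deltas": [[-0.2,-0.25,-0.02,0,0,0,0],[-0.2,-0.55,-0.04,0,0,0,0],[-0.2,-0.85,-0.05,0,0,0,0],[-0.2,-1,-0.05,0,0,0,0],[-0.2,-1,-0.05,0,0,0,0]]}}

```text
clock: 30.7
position: [0.4285, 0.0433, 0.2394]
tool_rot: [-3.141, 0.0, 1.569]
force: [0.9, 0.2, -2.3]
grip_width: 0.0598
```

```bash
python3 p.py .4281 .0073 .16 1.5708
```

```text
t 30.7 pos [0.4285 0.0433 0.2394] rot [-3.1411e+00  3.0000e-04  1.5691e+00] F [ 0.9  0.2 -2.3] w 0.0598
q [-1.02  0.37  1.    2.12 -0.41  0.86  0.23]
shift [-0.24  -0.002  0.529] turn [-0.001  0.    -0.002]
```

Emit:
{"name": "arm_command", "arguments": {"deltas": [[-0.2,-0.2,0,0,0,0,0],[-0.2,-0.238,0,0.05,0,0,0],[-0.2,-0.238,0,0.3,0,0,0],[-0.2,-0.238,0,0.53,0,0,0],[-0.2,-0.238,0,0.53,0,0,0],[-0.2,-0.238,0,0.53,0,0,0]]}}

```text
clock: 31.45
position: [0.4291, 0.0089, 0.161]
tool_rot: [3.141, 0.0, 1.571]
force: [-0.5, -0.3, -1.9]
grip_width: 0.0598
```

```bash
python3 p.py .4281 .0073 .1417 1.5708; python3 look.py c4 .428 .007 .12 30 scene
```

```text
t 31.45 pos [0.4291 0.0089 0.161 ] rot [3.1413e+00 2.0000e-04 1.5711e+00] F [-0.5 -0.3 -1.9] w 0.0598
q [-0.78  0.49  0.82  2.2  -0.59  0.68  0.46]
shift [-0.011 -0.007  0.129] turn [0. 0. 0.]
scene crop origin (np.int64(237), np.int64(198)) scale 6.5
```

View pics/c4.png

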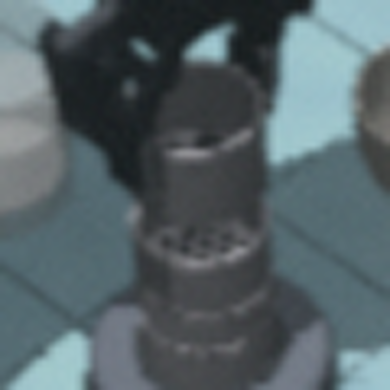

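Emit:
{"name": "arm_command", "arguments": {"deltas": [[-0.2,-0.01,-0.006,0.02,0,0,0],[-0.2,-0.01,-0.006,0.04,0,0,0],[-0.2,-0.01,-0.006,0.07,0,0,0],[-0.2,-0.01,-0.006,0.1,0,0,0],[-0.2,-0.01,-0.006,0.11,0,0,0],[-0.2,-0.01,-0.006,0.11,0,0,0]]}}

```text
clock: 32.25
position: [0.4278, 0.0071, 0.1438]
tool_rot: [-3.141, 0.0, 1.571]
force: [0.8, -1.4, -2.4]
grip_width: 0.0596
```

Emit:
{"name": "arm_command", "arguments": {"deltas": [[-0.2,0,0,0.006,0,0,0],[-0.2,0,0,0.012,0,0,0],[-0.2,0,0,0.018,0,0,0],[-0.2,0,0,0.018,0,0,0]]}}

```text
clock: 32.75
position: [0.428, 0.0072, 0.1417]
tool_rot: [3.141, -0.001, 1.571]
force: [-5.0, 0.6, 21.1]
grip_width: 0.0598
```

Emit:
{"name": "arm_command", "arguments": {"deltas": [[-0.2,0,0,-0.008,0,0,0],[0.2,0,0,-0.008,0,0,0],[1,0,0,-0.008,0,0,0],[1,0,0,-0.008,0,0,0],[1,0,0,-0.008,0,0,0]]}}

```text
clock: 33.38
position: [0.4278, 0.0072, 0.1424]
tool_rot: [3.142, 0.0, 1.571]
force: [-0.1, -0.3, -0.0]
grip_width: 0.0856
```

Emit:
{"name": "arm_command", "arguments": {"deltas": [[1,0,0,-0.2,0,0,0],[1,0,0,-0.5,0,0,0],[1,0,0,-0.75,0,0,0],[1,0,0,-0.75,0,0,0]]}}

```text
clock: 33.88
position: [0.4288, 0.0075, 0.2566]
tool_rot: [3.138, -0.002, 1.572]
force: [0.2, 0.6, -0.2]
grip_width: 0.0852
```

```bash
python3 p.py .620 -.1507 .23 1.5708;  python3 look.py c5 .428 .007 .1 40 scene
```

```text
t 33.875 pos [0.4288 0.0075 0.2566] rot [ 3.1384e+00 -1.7000e-03  1.5717e+00] F [ 0.2  0.6 -0.2] w 0.0852
q [-0.98  0.33  1.04  2.11 -0.37  0.89  0.28]
shift [-1.056  1.274  0.18 ] turn [ 0.004 -0.002  0.001]
scene crop origin (np.int64(227), np.int64(193)) scale 4.875
```

View pics/c5.png

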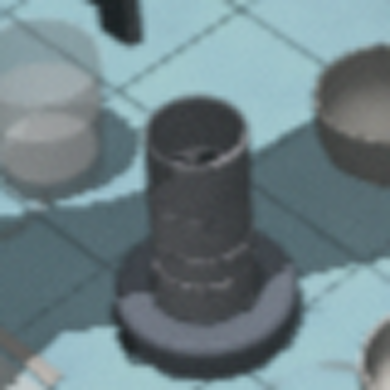

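Emit:
{"name": "arm_command", "arguments": {"deltas": [[1,-0.2,0.25,0,0,0,0],[1,-0.4,0.5,0,0,0,0],[1,-0.6,0.75,0,0,0,0],[1,-0.83,1,0,0,0,0],[1,-0.83,1,0,0,0,0]]}}

```text
clock: 34.55
position: [0.5785, -0.1205, 0.2531]
tool_rot: [-3.14, 0.002, 1.567]
force: [-1.3, 0.1, -0.7]
grip_width: 0.0853
```

```bash
python3 p.py .620 -.1507 .12 1.5708
```

```text
t 34.55 pos [ 0.5785 -0.1205  0.2531] rot [-3.1398e+00  1.7000e-03  1.5674e+00] F [-1.3  0.1 -0.7] w 0.0853
q [-0.46  0.61  0.87  1.72 -0.52  1.06  0.58]
shift [-0.199  0.279  0.887] turn [-0.002  0.002 -0.004]
```

Emit:
{"name": "arm_command", "arguments": {"deltas": [[0.2,-0.15,0.2,0,0,0,0],[0,-0.198,0.275,0.1,0,0,-0.003],[0,-0.198,0.275,0.4,0,0,-0.003],[0,-0.198,0.275,0.7,0,0,-0.003],[0,-0.198,0.275,0.9,0,0,-0.003],[0,-0.198,0.275,0.9,0,0,-0.003]]}}

```text
clock: 35.3
position: [0.6172, -0.1461, 0.1172]
tool_rot: [-3.137, -0.001, 1.573]
force: [1.1, 0.3, 0.3]
grip_width: 0.0425
```

```bash
python3 p.py .620 -.1507 .034 1.5708; python3 look.py d1 .62 -.15 .06 40
```

```text
t 35.3 pos [ 0.6172 -0.1461  0.1172] rot [-3.1369e+00 -9.0000e-04  1.5732e+00] F [1.1 0.3 0.3] w 0.0425
q [-0.3   0.83  0.71  1.7  -0.67  0.88  0.7 ]
shift [-0.031  0.021  0.555] turn [-0.006 -0.001  0.003]
scene crop origin (np.int64(313), np.int64(196)) scale 4.875
top crop origin (np.int64(328), np.int64(155)) scale 4.875
```

View pics/d1.png

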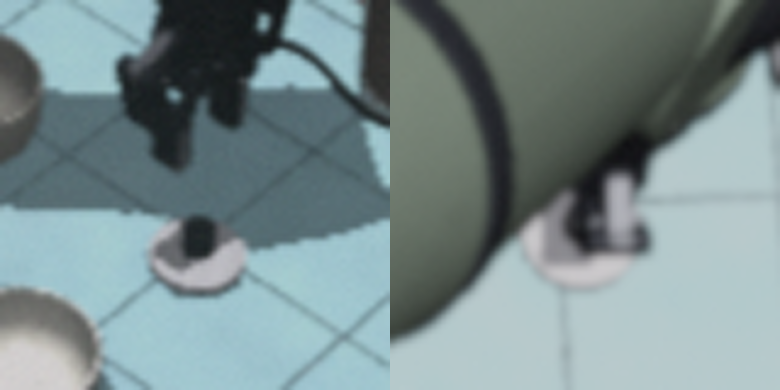

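Emit:
{"name": "arm_command", "arguments": {"deltas": [[0,-0.025,0.012,0.15,-0.003,0,0],[0,-0.025,0.012,0.3,-0.003,0,0],[0,-0.025,0.012,0.42,-0.003,0,0],[0,-0.025,0.012,0.52,-0.003,0,0],[0,-0.025,0.012,0.52,-0.003,0,0],[0,-0.025,0.012,0.52,-0.003,0,0]]}}

```text
clock: 36.15
position: [0.6211, -0.1509, 0.0423]
tool_rot: [3.139, 0.0, 1.573]
force: [0.1, 1.7, 0.1]
grip_width: 0.0427
```

```bash
python3 p.py .620 -.1507 .034 1.5708; python3 look.py d2 .62 -.15 .03 30
```

```text
t 36.15 pos [ 0.6211 -0.1509  0.0423] rot [3.1387e+00 3.0000e-04 1.5732e+00] F [0.1 1.7 0.1] w 0.0427
q [-0.25  0.92  0.63  1.71 -0.75  0.76  0.76]
shift [ 0.002 -0.008  0.055] turn [0.004 0.    0.003]
scene crop origin (np.int64(323), np.int64(213)) scale 6.5
top crop origin (np.int64(336), np.int64(168)) scale 6.5
```

View pics/d2.png

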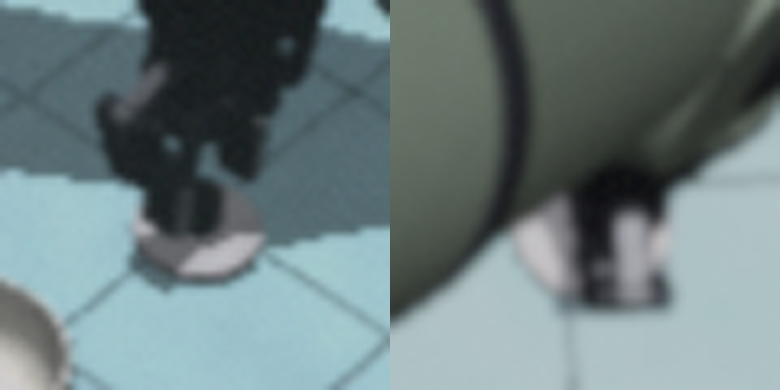

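Emit:
{"name": "arm_command", "arguments": {"deltas": [[0,0,-0.006,0.042,0.003,0,0],[0,0,-0.006,0.042,0.003,0,0],[-0.7,0,-0.006,0.042,0.003,0,0],[-0.8,0,-0.006,0.042,0.003,0,0],[-0.8,0,-0.006,0.042,0.003,0,0],[-0.8,0,-0.006,0.042,0.003,0,0]], "newtons": 25}}

```text
clock: 37.0
position: [0.6201, -0.1508, 0.0357]
tool_rot: [3.141, 0.0, 1.573]
force: [-0.3, 0.3, 4.0]
grip_width: 0.0186
```

```bash
python3 p.py .620 -.1507 .036 3.1416
```

```text
t 37.0 pos [ 0.6201 -0.1508  0.0357] rot [3.1414 0.     1.5734] F [-0.3  0.3  4. ] w 0.0186
q [-0.24  0.93  0.62  1.71 -0.76  0.75  0.77]
shift [ 0.    -0.001 -0.002] turn [ 0.     0.    -1.997]
```

Emit:
{"name": "arm_command", "arguments": {"deltas": [[0,0,0,0,0,0,0],[0,0,0,0,0,0,0],[0,0,0,0,0,0,-0.2],[0,0,0,0,0,0,-0.45],[0,0,0,0,0,0,-0.7],[0,0,0,0,0,0,-1],[0,0,0,0,0,0,-1]]}}

```text
clock: 37.88
position: [0.62, -0.1509, 0.0356]
tool_rot: [3.141, 0.0, 2.363]
force: [-0.8, -0.0, -0.3]
grip_width: 0.0429
```

Emit:
{"name": "arm_command", "arguments": {"deltas": [[0,0,0,0,0,0,-0.23],[0,0,0,0,0,0,-0.46],[0,0,0,0,0,0,-0.7],[0,0,0,0,0,0,-1],[0,0,0,0,0,0,-1],[0,0,0,0,0,0,-1]]}}

```text
clock: 38.62
position: [0.62, -0.1508, 0.0355]
tool_rot: [3.141, -0.0, 3.141]
force: [0.0, -0.9, -0.4]
grip_width: 0.0421
```

Emit:
{"name": "arm_command", "arguments": {"deltas": [[-0.7,0,0,0,0,0,0],[-0.8,0,0,0,0,0,0],[-0.8,0,0,0,0,0,0],[-0.8,0,0,0,0,0,0],[-0.8,0,0,0,0,0,0]], "newtons": 45}}

```text
clock: 39.25
position: [0.6201, -0.1506, 0.0357]
tool_rot: [3.142, 0.0, -3.14]
force: [-1.8, 1.3, 5.2]
grip_width: 0.0179
```

```bash
python3 p.py .4279 .0072 .25 1.5708
```

```text
t 39.25 pos [ 0.6201 -0.1506  0.0357] rot [ 3.1415e+00  1.0000e-04 -3.1396e+00] F [-1.8  1.3  5.2] w 0.0179
q [-0.01  0.83  0.24  1.7  -0.29  0.64  1.96]
shift [ 1.279  1.055 -1.428] turn [0.    0.    2.003]
```

Emit:
{"name": "arm_command", "arguments": {"deltas": [[-0.8,0,0,-0.2,0,0,0],[-0.8,0,0,-0.5,0,0,0],[-0.8,0,0,-0.8,0,0,0],[-0.8,0,0,-1,0,0,0],[-0.8,0,0,-1,0,0,0]]}}

```text
clock: 39.88
position: [0.621, -0.1509, 0.1877]
tool_rot: [-3.141, 0.004, -3.14]
force: [0.2, 0.6, -2.1]
grip_width: 0.0178
```

Emit:
{"name": "arm_command", "arguments": {"deltas": [[-0.8,0,0,-0.2,0,0,0],[-0.8,0.1,0.1,-0.43,0,0,0],[-0.8,0.4,0.3,-0.43,0,0,0],[-0.8,0.7,0.55,-0.43,0,0,0],[-0.8,1,0.83,-0.43,0,0,0],[-0.8,1,0.83,-0.43,0,0,0]]}}

```text
clock: 40.62
position: [0.467, -0.0239, 0.2495]
tool_rot: [3.14, -0.002, -3.135]
force: [1.3, -0.8, -0.9]
grip_width: 0.0178
```

```bash
python3 p.py .4279 .0072 .21 3.1416;  python3 look.py d3 .47 -.03 .2 40 scene
```

```text
t 40.625 pos [ 0.467  -0.0239  0.2495] rot [ 3.1402e+00 -2.1000e-03 -3.1354e+00] F [ 1.3 -0.8 -0.9] w 0.0178
q [-0.35  0.28  0.34  2.01 -0.13  0.87  1.63]
shift [0.259 0.208 0.264] turn [ 0.002 -0.003  0.008]
scene crop origin (np.int64(246), np.int64(166)) scale 4.875
```

View pics/d3.png

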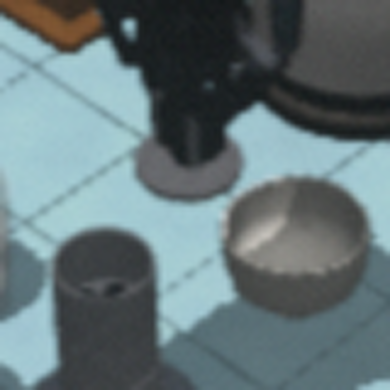

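Emit:
{"name": "arm_command", "arguments": {"deltas": [[-0.8,0.2,0.15,0,0,0,0.004],[-0.8,0.262,0.208,0.05,0,0,0.004],[-0.8,0.262,0.208,0.2,0,0,0.004],[-0.8,0.262,0.208,0.3,0,0,0.004],[-0.8,0.262,0.208,0.3,0,0,0.004],[-0.8,0.262,0.208,0.3,0,0,0.004],[-0.8,0.262,0.208,0.3,0,0,0.004]]}}

```text
clock: 41.55
position: [0.4308, 0.0044, 0.2055]
tool_rot: [3.141, 0.001, 3.141]
force: [1.4, 1.0, -0.0]
grip_width: 0.018
```

```bash
python3 p.py .4279 .0072 .1837 3.1416;  python3 look.py d4 .428 .007 .16 30 scene
```

```text
t 41.55 pos [0.4308 0.0044 0.2055] rot [3.1415e+00 8.0000e-04 3.1407e+00] F [ 1.4  1.  -0. ] w 0.018
q [-0.41  0.29  0.32  2.14 -0.14  0.72  1.57]
shift [0.019 0.019 0.145] turn [ 0.     0.001 -0.001]
scene crop origin (np.int64(236), np.int64(188)) scale 6.5
```

View pics/d4.png

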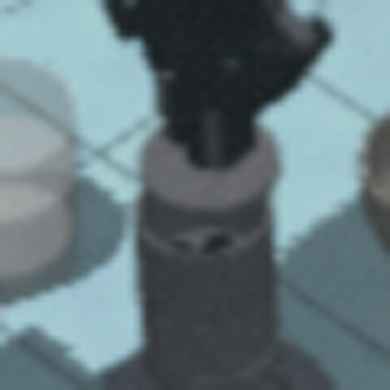

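Emit:
{"name": "arm_command", "arguments": {"deltas": [[-0.8,0.019,0.018,0,0,0,0],[-0.8,0.019,0.018,0.03,0,0,0],[-0.8,0.019,0.018,0.05,0,0,0],[-0.8,0.019,0.018,0.05,0,0,0]]}}

```text
clock: 42.1
position: [0.4273, 0.0072, 0.1973]
tool_rot: [-3.141, -0.001, 3.141]
force: [-0.1, -0.2, -1.8]
grip_width: 0.0177
```

```bash
python3 p.py .4279 .0072 .1837 3.1416;  python3 look.py d5 .428 .007 .16 30 scene
```

```text
t 42.1 pos [0.4273 0.0072 0.1973] rot [-3.1414e+00 -6.0000e-04  3.1410e+00] F [-0.1 -0.2 -1.8] w 0.0177
q [-0.41  0.3   0.31  2.16 -0.14  0.7   1.57]
shift [-0.004  0.     0.091] turn [-0.    -0.001 -0.001]
scene crop origin (np.int64(236), np.int64(188)) scale 6.5
```

View pics/d5.png

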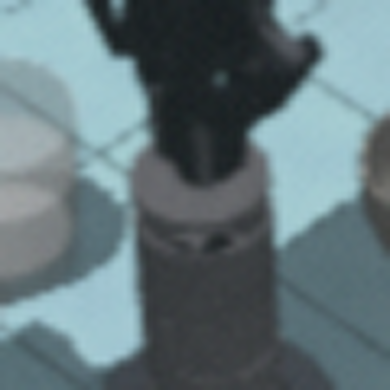

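```bash
python3 - <<'E'
from h import *
im=cv2.imread("pics/d5_scene.png");c=im[204:248,248:288]
o=cv2.resize(c,None,fx=13,fy=13,interpolation=cv2.INTER_CUBIC)
A=np.linspace(0,2*np.pi,90)
def circ(X,r,col):
    q=np.array([proj("scene",[X[0]+r*np.cos(a),X[1]+r*np.sin(a),X[2]]) for a in A]);q=(q-[248,204]+.5)*13-.5
    cv2.polylines(o,[q.astype(int).reshape(-1,1,2)],True,col,1)
z0=.1973-.0357
circ((.4273,.0072,z0+.012),.03,(0,0,255));circ((.428,.0072,.154),.03,(0,255,0));circ((.428,.0072,.154),.027,(0,255,0))
circ((.4273,.0072,z0+.006),.03,(0,200,255))
cv2.imwrite("pics/d5z.png",o)
g=im.astype(int)
for r in (214,216,218,228,230,232,234,236,238): print(r,[int(x) for x in (g[r,248:288,0]-g[r,248:288,2])])
E
```

```text
214 [37, 43, 43, 42, 43, 41, 39, 28, 15, 7, 6, 4, 5, 5, 7, 6, 9, 9, 9, 8, 8, 8, 9, 7, 5, 6, 6, 6, 9, 27, 42, 46, 46, 48, 46, 48, 48, 47, 48, 48]
216 [26, 29, 34, 40, 42, 45, 42, 36, 15, 5, 6, 7, 5, 6, 7, 5, 6, 5, 5, 8, 8, 8, 6, 6, 6, 4, 5, 6, 9, 24, 40, 45, 46, 46, 47, 46, 46, 44, 44, 46]
218 [25, 31, 29, 31, 33, 40, 41, 37, 20, 7, 5, 6, 7, 7, 6, 6, 5, 5, 6, 5, 6, 6, 5, 5, 5, 5, 4, 5, 9, 25, 39, 45, 47, 46, 46, 45, 44, 44, 45, 43]
228 [27, 28, 31, 33, 41, 46, 46, 47, 41, 21, 8, 6, 5, 4, 7, 8, 6, 5, 8, 7, 6, 6, 4, 6, 6, 6, 7, 6, 6, 7, 19, 29, 30, 30, 28, 30, 29, 31, 29, 29]
230 [32, 40, 46, 49, 48, 47, 48, 47, 40, 21, 7, 9, 6, 6, 5, 7, 7, 7, 6, 7, 6, 6, 6, 6, 7, 9, 6, 5, 6, 7, 18, 28, 28, 30, 29, 31, 29, 29, 30, 28]
232 [48, 47, 49, 49, 47, 48, 47, 48, 40, 23, 8, 6, 6, 6, 7, 7, 4, 7, 8, 7, 5, 5, 5, 5, 6, 5, 4, 6, 7, 8, 20, 28, 27, 28, 27, 28, 30, 30, 29, 30]
234 [49, 48, 48, 47, 48, 49, 49, 48, 43, 30, 10, 7, 6, 7, 5, 5, 5, 6, 7, 6, 6, 4, 7, 7, 7, 7, 7, 4, 5, 7, 16, 28, 31, 29, 27, 25, 26, 26, 30, 31]
236 [49, 49, 49, 49, 48, 49, 47, 48, 47, 38, 12, 6, 7, 7, 7, 4, 5, 6, 7, 6, 6, 6, 5, 7, 6, 5, 4, 7, 7, 7, 16, 26, 30, 30, 30, 31, 29, 28, 26, 27]
238 [48, 47, 48, 47, 48, 47, 47, 45, 45, 37, 13, 8, 8, 5, 6, 8, 4, 7, 6, 4, 7, 5, 8, 5, 5, 6, 4, 5, 5, 5, 12, 24, 32, 31, 30, 31, 31, 32, 30, 30]
```

View pics/d5z.png

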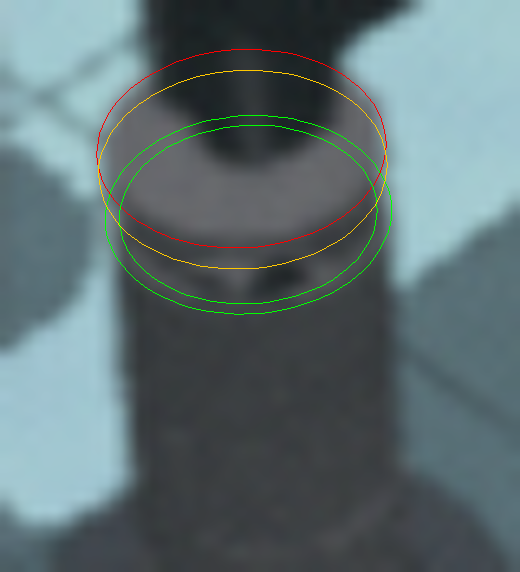

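Emit:
{"name": "arm_command", "arguments": {"deltas": [[-0.8,-0.007,-0.0075,0.0,0,0,0],[-0.8,-0.007,-0.0075,0.03,0,0,0],[-0.8,-0.007,-0.0075,0.05,0,0,0],[-0.8,-0.007,-0.0075,0.065,0,0,0],[-0.8,-0.007,-0.0075,0.072,0,0,0],[-0.8,-0.007,-0.0075,0.072,0,0,0]]}}

```text
clock: 42.9
position: [0.4285, 0.0061, 0.1867]
tool_rot: [-3.142, -0.0, 3.141]
force: [0.2, -0.6, -0.4]
grip_width: 0.0182
```

Emit:
{"name": "arm_command", "arguments": {"deltas": [[-0.8,0,0,0.01,0,0,0],[-0.8,0,0,0.02,0,0,0],[-0.8,0,0,0.02,0,0,0]]}}

```text
clock: 43.28
position: [0.4285, 0.0061, 0.1837]
tool_rot: [-3.142, -0.0, 3.141]
force: [-0.6, 1.0, -0.5]
grip_width: 0.0179
```

```bash
python3 p.py .4283 .0061 .1837 3.1416;  python3 look.py d6 .428 .007 .14 30 scene
```

```text
t 43.275 pos [0.4285 0.0061 0.1837] rot [-3.1416e+00 -1.0000e-04  3.1410e+00] F [-0.6  1.  -0.5] w 0.0179
q [-0.4   0.33  0.3   2.17 -0.16  0.67  1.58]
shift [0.001 0.    0.   ] turn [-0.    -0.    -0.001]
scene crop origin (np.int64(236), np.int64(193)) scale 6.5
```

View pics/d6.png

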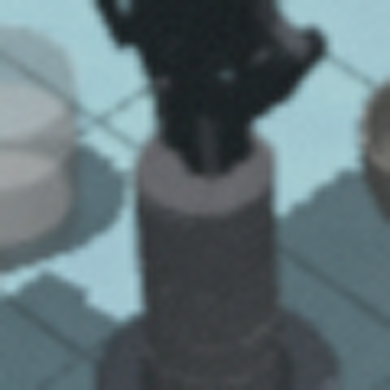

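Emit:
{"name": "arm_command", "arguments": {"deltas": [[-0.8,0,0,0.005,0,0,0],[-0.8,0,0,0.009,0,0,0],[-0.8,0,0,0.009,0,0,0]]}}

```text
clock: 43.7
position: [0.4291, 0.0061, 0.1834]
tool_rot: [3.141, 0.002, 3.141]
force: [-6.1, 1.1, 27.1]
grip_width: 0.0179
```

Firm contact at 0.1834, against a predicted seat of 0.1837. Release and lift away.

Emit:
{"name": "arm_command", "arguments": {"deltas": [[-0.8,0,0,-0.009,0,0,0],[-0.5,0,0,-0.009,0,0,0],[0,0,0,-0.009,0,0,0],[0,0,0,-0.009,0,0,0]]}}

```text
clock: 44.2
position: [0.4285, 0.0061, 0.1837]
tool_rot: [-3.142, -0.0, 3.141]
force: [0.1, 0.8, -0.9]
grip_width: 0.0427
```

Emit:
{"name": "arm_command", "arguments": {"deltas": [[0,0,0,-0.2,0,0,0],[0,0,0,-0.5,0,0,0],[0,-0.3,0,-0.7,0,0,0],[0,-0.6,0,-0.7,0,0,0],[0,-1,0,-0.7,0,0,0],[0,-1,0,-0.7,0,0,0]]}}

```text
clock: 44.95
position: [0.581, 0.0061, 0.2872]
tool_rot: [-3.14, -0.001, 3.141]
force: [-0.7, 0.1, -0.8]
grip_width: 0.0425
```

```bash
python3 p.py .42 .3 .2 3.1416;  python3 look.py e1 .428 .007 .12 40
```

```text
t 44.95 pos [0.581  0.0061 0.2872] rot [-3.1403e+00 -9.0000e-04  3.1413e+00] F [-0.7  0.1 -0.8] w 0.0425
q [-0.36  0.43  0.35  1.69 -0.17  1.05  1.61]
shift [1.073 1.96  0.58 ] turn [-0.002 -0.001 -0.   ]
scene crop origin (np.int64(227), np.int64(188)) scale 4.875
top crop origin (np.int64(261), np.int64(237)) scale 4.875
```

View pics/e1.png

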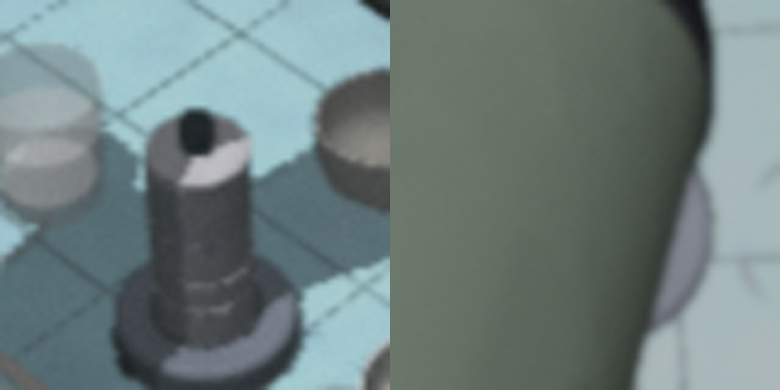

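View pics/e1_scene.png

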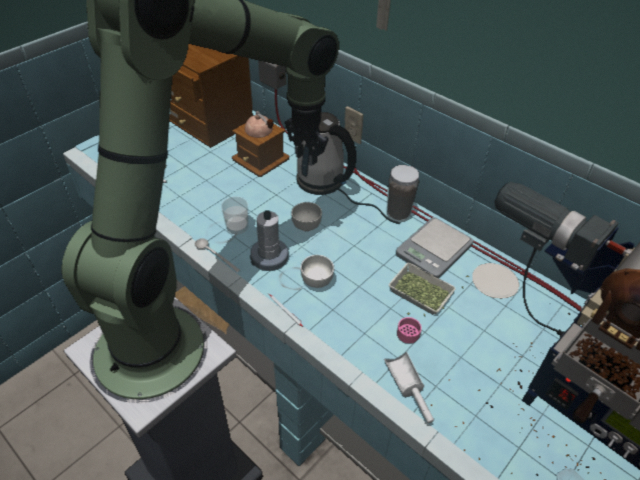

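The scene picture shows the closed, upright stack with the lid knob at (266,216). The glass is at about (236,214) and the bowls at (306,216) and (317,271), as at the start. The gripper is clear of everything.

```bash
python3 -c "
from workcell import job
print(job.job_done())"
```

```text
the job is handed in; nothing more can be done
None
```

I stacked the fine, medium and coarse sieves and the lid on the shaker's pan, in that order, and handed the job in at about 45 s of the 128 s allowed. The pink look-alike was not touched.

**Seating:** each part met firm contact (21–30 N) within about 0.3 mm of the height worked out for full seating, then I let it go.

**Last picture:** the final scene picture shows the stack upright and level, lid closed, gripper clear. The bowls and glass look unmoved by eye; I did not measure them again.

**Limits and disagreements:**
- The arm hid the stack from the top camera, so the last checks rest on the scene camera and the forces.
- Just before the lid went on, the coarse sieve showed about 1.5 mm sideways from where I had placed it. That is within the joint's 2 mm play, and I shifted the lid to match.

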